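# Pack the jar rack in two layers

### The arm

A 7-joint arm with a two-finger parallel gripper is mounted at the origin on the work surface. World frame = base frame: x ahead of the robot, y to its left, z up, the work surface at z = 0. Lengths are in m, angles in rad, forces in N, time in s.
With the tool pointing down it reaches from about 0.4 to 0.85 m from the base axis. Payload 10.4 kg.
Tool frame: the origin (TCP) lies between the finger pads; the fingertips stand 17 mm ahead of it and the grasp point (between the pads) lies 2 mm behind it; z points along the fingers, y is the direction in which the jaws open and shut (so a half turn about z gives the same grasp; the last joint's range is limited). The gripper opens to 85 mm and grips with 20 to 120 N. Pads are 22 mm wide; open, the fingers measure 114 mm over their backs; the gripper's body (76 mm by 85 mm) begins 54 mm behind the grasp point. The pads swing forward as they close: fully open they stand 13 mm farther back than shut.
Start: joints at [-1.358, 0.332, -0.065, 1.46, 0.022, 1.35, -0.088], TCP at [0.146, 0.608, 0.223] pointing down, gripper open.
Joint ranges: [-2.6, 2.6], [-0.5, 2.12], [-1.47, 1.34], [0.16, 2.42], [-1.27, 4.41], [0.06, 2.06], [-2.6, 2.6]. Speed limits (rad/s): [2.22, 2.22, 2.79, 2.79, 3.14, 3.14, 3.14].

### API

Orientations are given as a unit quaternion [x, y, z, w].
In Python, from workcell import manip gives the robot as it stands.
- The arm moves only by the tool jog_arm, never from a script. Its argument "steps" is one flat list of numbers, 5 for each row, row after row: the finger opening in m, from 0 to 0.0854, then the shift along the tool's x, y, z in m, then the turn about the tool's z in rad. In form: [gripper, x, y, z, twist, gripper, x, y, z, twist, ...]. A call has exactly 10 rows; each row is the pose to reach, as a shift and turn from the pose commanded when the call began, along the tool's axes at that moment; what a row does not reach only later rows make up. A row lasts 1/10 s, in which the tool goes at most 50 mm and 8.59 degrees, less where a joint would pass 70% of its speed; a pose out of reach is approached as far as the arm can. A call with a gripper value outside its range is refused whole. The fingers move at their own pace and stop on an object; "grip_force" is the grip in N (left out, the last holds). Time passes only in rows, so rows that repeat a pose let the fingers close, or fill a call up. It gives the time, the measured TCP pose, the force and the opening at its end, in the units of the state.
- manip.get_obs(): the state, without advancing time (a new reading comes with each control period).
- manip.camera(name): name is "scene" or "side" or "wrist"; returns (picture, depth): 420x560x3 uint8, red, green, blue; 420x560 float32, m along the optical axis (not along the pixel's ray), 0 where there is no reading.
- manip.calibration(name): a dict with "mtx" (3x3 intrinsics, pixels), "world_to_cam" (4x4, takes a point from world to camera coordinates). Camera axes: x right, y down, z forward; pixel columns grow to the right and rows downward; lengths in m; the calibration is good to about 2 mm. The wrist camera is an equidistant fisheye: a pixel r from the principal point sees the ray r / f radians off the axis. A picture is of the moment at which its call begins: read the wrist's pose just before it. calibration takes no time and is no camera call; for the wrist camera it gives the pose at the moment of the call.
- manip.hand_in(): hands the job in, once; it reports no verdict.
The state is a dict: "clock": time; "joint_pos": joint angles; "joint_velocities": joint speeds; "tau": joint torques, N m; "position": TCP position; "ee_rot": TCP orientation; "ft_force": force on the tool from outside, world axes, zero at the start; "torque": the same for the moment, N m; "grip_width": opening from 0.0 (shut) to 1.0 (fully open).
Only numpy, scipy, OpenCV 4.12 (cv2) and the standard library are available. Lean on these libraries where they do the work, as an engineer would, in place of code of your own. Each camera call takes 0.05 s, during which the arm holds its last target.

### The job

Pack up the jar rack: lift the retaining bar by its red grip out of its two brackets and lay it on the blue mat, then stand every dark blue jar on the floor of the packing tray, spread along it. Lay the white separator board flat on their lids between the corner posts, lengthwise along the tray, and stand every pale green jar on the board; at the end lay the bar back down in both brackets of the empty rack, grip upwards. Set the pottery down gently, never knock a jar over, and leave the mug, vase and bowl where they are.

Things in the scene. Friction and masses are not known exactly. Their poses are not given: they have to be found in the camera images.
- bar_grip (a point): Retaining bar: flat dark wooden bar 424 mm long (its y), 26 wide (x), 12 thick, with a red grip block on top in its middle: 34 mm along the bar x 18 mm x 28 mm tall. Point: centre of the block, 26 mm above the bar's underside; z up. 0.12 kg. Starts in the rack's two brackets, underside 6 mm above the jars' lids.
- rack: Fixed wooden rack, base board 120 (x) x 454 (y) x 12 mm; origin: centre of its underside, on the table. Jars stand on the base board in a row along y at x = 0, at six places 53 mm apart (y -132.5 to 132.5), some empty. A bracket stands at each end (see rack_seat1, 2). With the bar home, bar_grip is at (0, 0, 94 mm) in the rack's frame.
- rack_seat1 (a point): Centre of the seat of the open-topped bracket at the rack's -y end, at (0, -200, 68) mm in the rack's frame. Slot 35 mm wide in x, 26 mm long in y, flared at the top, lips 95 mm above the table; an end stop 21 mm farther out, 78 mm high, limits the bar's end (9 mm of play).
- rack_seat2 (a point): The same at the rack's +y end, at (0, 200, 68) mm.
- mat: Fixed thin blue cloth mat on the table, 460 mm (x) x 90 mm (y) x 2 mm; origin: centre of its underside. Here the bar is laid, along the mat's x, while it is out of the rack.
- tray_floor (a point): Fixed light-wood packing tray, inside 244 (y) x 104 mm (x), walls 6 mm thick, 12 mm above its floor. Point: centre of the floor's upper face, 6 mm above the table; z up. Four corner posts 8 x 12 mm, 80 mm above the floor, at x = +-48, y = +-108 mm, leave 88 mm clear in x: the board goes down between them.
- stand: Fixed grey stand for the board: two battens 150 mm long (x), 14 wide, 30 mm high at y = -65 and +65 mm, joined by a 4 mm plate. Origin: centre of its underside, on the table.
- board_mid (a point): Separator board, white: 200 mm (y) x 64 mm (x) x 8 mm thick, about 0.1 kg. Point: its centre, z up. Starts flat on the stand's battens (centre 34 mm above the table), free below between the battens, so it can be gripped across its 64 mm width at its middle.
- mug: Blue mug, 72 mm across, 75 mm tall; origin under its centre. Bystander, on a grey cloth at the other side of the table from the mat.
- vase: Terracotta bud vase, 68 mm across, 100 mm tall; origin under its centre. Bystander, on a grey cloth at the other side of the table from the mat.
- bowl: Amber bowl, 90 mm across, 40 mm tall; origin under its centre. Bystander, on a grey cloth at the other side of the table from the mat.
- dark1_mid (a point): Dark blue glazed jar with flat cork lid: upright cylinder 42 mm across, 50 mm tall (lid 37 mm across, top 6 mm), about 0.1 kg. Point: its centre, 25 mm above its underside. Starts standing in the rack under the bar. May be absent (None).
- dark2_mid (a point): Dark blue glazed jar with flat cork lid: upright cylinder 42 mm across, 50 mm tall (lid 37 mm across, top 6 mm), about 0.1 kg. Point: its centre, 25 mm above its underside. Starts standing in the rack under the bar. May be absent (None).
- dark3_mid (a point): Dark blue glazed jar with flat cork lid: upright cylinder 42 mm across, 50 mm tall (lid 37 mm across, top 6 mm), about 0.1 kg. Point: its centre, 25 mm above its underside. Starts standing in the rack under the bar. May be absent (None).
- pale1_mid (a point): Pale green glazed jar with flat cork lid: upright cylinder 42 mm across, 50 mm tall (lid 37 mm across, top 6 mm), about 0.1 kg. Point: its centre, 25 mm above its underside. Starts standing in the rack under the bar. May be absent (None).
- pale2_mid (a point): Pale green glazed jar with flat cork lid: upright cylinder 42 mm across, 50 mm tall (lid 37 mm across, top 6 mm), about 0.1 kg. Point: its centre, 25 mm above its underside. Starts standing in the rack under the bar. May be absent (None).
- pale3_mid (a point): Pale green glazed jar with flat cork lid: upright cylinder 42 mm across, 50 mm tall (lid 37 mm across, top 6 mm), about 0.1 kg. Point: its centre, 25 mm above its underside. Starts standing in the rack under the bar. May be absent (None).

How it is judged:
By the outcome, as a careful person would: the job done as asked, in the order asked, and still so for the second after the job is handed in, with the robot touching nothing.
Of dark1, dark2, dark3 only 2 to 3 are there at a start; the rules pass over those that are not, and their reading is None.
Of pale1, pale2, pale3 only 2 to 3 are there at a start; the rules pass over those that are not, and their reading is None.
At some moment in a run one of bar may be knocked a few centimetres aside while the robot is not near it.
It also fails if it takes over 210 s, if anything falls off the work surface, if the arm or the gripper's body presses on something with over 40 N, if the wrist force passes 120 N, or if a joint passes its speed limit or range.

## Working session

There is one attempt and no reset: what is moved stays moved. The work goes in short steps, Python scripts to look and compute and a tool call to move; the robot and the scene stay as the last step left them, time stands still between calls to the robot, and variables do not carry over. Pictures are saved under pics/ and viewed, and the job is handed in when it is done.

Besides the shell and the picture viewer there is one more tool, called after "Emit:" in YAML: its name, and indented under it one key for each argument. jog_arm: Moves the arm, as the interface text tells. Its arguments: {"type":"object","properties":{"steps":{"type":"array"},"grip_force":{"type":"number"}},"required":["steps"]}

```bash
ls; mkdir -p pics; python3 - <<'E'
from workcell import manip
import cv2
o=manip.get_obs()
for k,v in o.items(): print(k,v)
import numpy as np
for n in ["scene","side","wrist"]:
    c=manip.calibration(n); print(n,c["mtx"].round(1).tolist(),c["world_to_cam"].round(3).tolist())
    im,d=manip.camera(n); cv2.imwrite(f"pics/a_{n}.png",im[:,:,::-1]); np.savez(f"pics/a_{n}.npz",im=im,d=d,T=c["world_to_cam"])
E
```

```text
pics
clock 0.0
joint_pos [-1.35758009  0.33290293 -0.06472821  1.46094377  0.02160274  1.34989813
 -0.08849651]
joint_velocities [-0.00167785  0.00072834  0.00061732  0.00093873 -0.00122886 -0.00078337
  0.00208351]
tau [-3.44092377e-04 -6.25446439e+01  4.89948154e-02 -3.91611993e+01
  1.61665905e-02  1.00190879e-02 -3.99418994e-06]
position [0.14592212 0.60732542 0.22199545]
ee_rot [ 1.17609362e-01  9.93059670e-01 -7.26046060e-04 -5.55445586e-05]
ft_force [ 0.69210905  0.27047027 -0.26738218]
torque [ 0.05929406  0.02711726 -0.04091215]
grip_width 1.0003656707571504
scene [[402.5, 0.0, 276.1], [0.0, 402.5, 214.2], [0.0, 0.0, 1.0]] [[0.242, 0.97, 0.023, -0.114], [0.577, -0.125, -0.807, -0.228], [-0.78, 0.208, -0.59, 1.396], [0.0, 0.0, 0.0, 1.0]]
side [[430.3, 0.0, 283.0], [0.0, 430.3, 206.7], [0.0, 0.0, 1.0]] [[0.898, -0.44, -0.008, -0.455], [-0.241, -0.477, -0.845, 0.192], [0.368, 0.761, -0.535, 1.133], [0.0, 0.0, 0.0, 1.0]]
wrist [[325.2, 0.0, 275.7], [0.0, 325.2, 212.4], [0.0, 0.0, 1.0]] [[0.235, 0.972, -0.002, -0.625], [0.937, -0.226, 0.267, -0.034], [0.259, -0.064, -0.964, 0.379], [0.0, 0.0, 0.0, 1.0]]
```

View pics/a_scene.png

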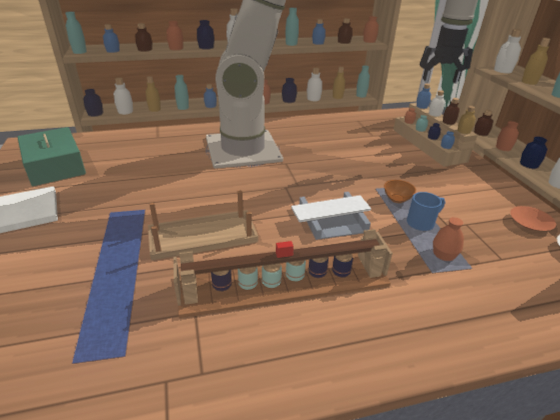

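View pics/a_side.png

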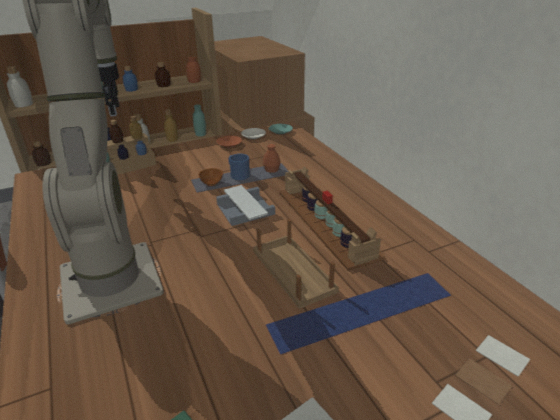

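View pics/a_wrist.png

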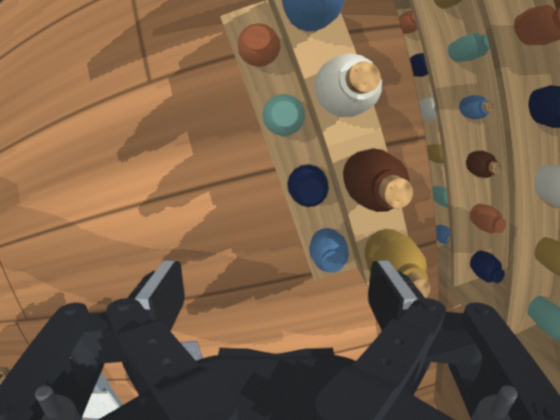

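```bash
cat > h.py <<'E'
import numpy as np, cv2
from workcell import manip
from scipy.spatial.transform import Rotation as R
def snap(n,tag=None):
    c=manip.calibration(n); im,d=manip.camera(n); T=np.array(c["world_to_cam"]);K=np.array(c["mtx"])
    if tag: cv2.imwrite(f"pics/{tag}_{n}.png",im[:,:,::-1]); np.savez(f"pics/{tag}_{n}.npz",im=im,d=d,T=T,K=K)
    return im,d,T,K
def rays(n,uv,K):
    uv=np.atleast_2d(uv).astype(float); x=(uv[:,0]-K[0,2])/K[0,0]; y=(uv[:,1]-K[1,2])/K[1,1]
    if n!="wrist": return np.c_[x,y,np.ones(len(x))]
    r=np.hypot(x,y)+1e-9; s=np.tan(r)/r
    return np.c_[x*s,y*s,np.ones(len(x))]
def toplane(n,uv,z,T,K):
    Ti=np.linalg.inv(T); d=rays(n,uv,K)@Ti[:3,:3].T; o=Ti[:3,3]
    return o+d*((z-o[2])/d[:,2])[:,None]
def cloud(n,im,d,T,K):
    h,w=d.shape; v,u=np.mgrid[:h,:w]; r=rays(n,np.c_[u.ravel(),v.ravel()],K)*d.ravel()[:,None]
    Ti=np.linalg.inv(T); return (r@Ti[:3,:3].T+Ti[:3,3]).reshape(h,w,3)
def load(n,tag):
    f=np.load(f"pics/{tag}_{n}.npz"); return f["im"],f["d"],f["T"],f["K"]
def proj(n,P,T,K):
    P=np.atleast_2d(P); c=P@T[:3,:3].T+T[:3,3]
    if n=="wrist":
        rr=np.hypot(c[:,0],c[:,1]); th=np.arctan2(rr,c[:,2]); s=th/(rr+1e-9); return np.c_[c[:,0]*s,c[:,1]*s]*K[0,0]+[K[0,2],K[1,2]]
    return np.c_[c[:,0]/c[:,2],c[:,1]/c[:,2]]*[K[0,0],K[1,1]]+[K[0,2],K[1,2]]
E
python3 - <<'E'
from h import *
for n in ["scene","side"]:
    f=np.load(f"pics/a_{n}.npz"); im,d,T=f["im"],f["d"],f["T"];K=np.array(manip.calibration(n)["mtx"]);np.savez(f"pics/a_{n}.npz",im=im,d=d,T=T,K=K)
    P=cloud(n,im,d,T,K); hsv=cv2.cvtColor(im,cv2.COLOR_RGB2HSV); H,S,V=[hsv[...,i].astype(int) for i in range(3)]
    near=(P[...,0]>.2)&(P[...,0]<1.1)&(abs(P[...,1])<.8)&(d>0)
    def rep(nm,m):
        c=cv2.connectedComponentsWithStats((m&near).astype(np.uint8))
        for i in range(1,c[0]):
            if c[2][i,4]<15: continue
            q=P[c[1]==i]; print(n,nm,c[2][i].tolist(),np.median(q,0).round(3),np.percentile(q,2,axis=0).round(3),np.percentile(q,98,axis=0).round(3))
    rep("red",((H<4)|(H>176))&(S>190)&(V>90)&(P[...,2]>.05))
    rep("blue",(H>105)&(H<125)&(S>130)&(P[...,2]<.02))
    rep("white",(S<50)&(V>200))
    rep("pale",(H>50)&(H<95)&(S>40)&(V>100))
    if n=="scene": cv2.imwrite("pics/z1.png",cv2.resize(im[180:310,140:480,::-1],None,fx=2.3,fy=2.3,interpolation=cv2.INTER_CUBIC))
E
```

```text
scene white [292, 195, 78, 25, 1046] [0.446 0.152 0.037] [0.412 0.059 0.034] [0.478 0.25  0.039]
scene white [0, 196, 34, 10, 135] [ 0.211 -0.667  0.018] [ 0.201 -0.696  0.016] [ 0.227 -0.622  0.02 ]
scene white [557, 235, 3, 10, 20] [0.67  0.674 0.017] [0.657 0.663 0.004] [0.686 0.693 0.018]
side pale [273, 124, 19, 8, 92] [0.855 0.715 0.011] [0.827 0.659 0.   ] [0.886 0.753 0.02 ]
side pale [315, 205, 10, 10, 45] [ 0.628 -0.013  0.041] [ 0.619 -0.019  0.028] [ 0.64  -0.002  0.055]
side pale [326, 212, 16, 20, 79] [ 0.628 -0.098  0.045] [ 0.62  -0.123  0.018] [ 0.636 -0.053  0.055]
```

View pics/z1.png

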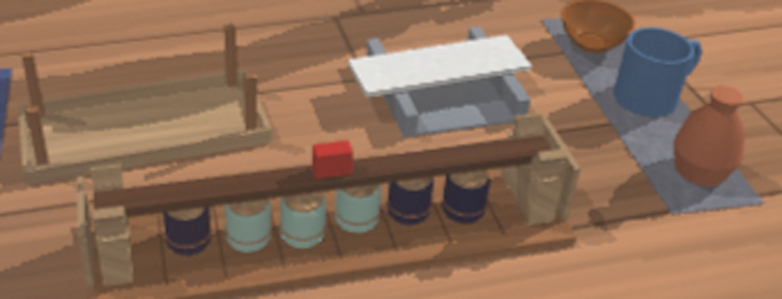

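```bash
python3 - <<'E'
from h import *
for n in ["scene","side"]:
    im,d,T,K=load(n,"a")
    P=cloud(n,im,d,T,K); hsv=cv2.cvtColor(im,cv2.COLOR_RGB2HSV); H,S,V=[hsv[...,i].astype(int) for i in range(3)]
    near=(P[...,0]>.2)&(P[...,0]<1.1)&(abs(P[...,1])<.8)&(d>0)
    def rep(nm,m):
        c=cv2.connectedComponentsWithStats((m&near).astype(np.uint8))
        for i in range(1,c[0]):
            if c[2][i,4]<15: continue
            q=P[c[1]==i]; print(n,nm,c[2][i].tolist(),np.median(q,0).round(3),np.percentile(q,2,axis=0).round(3),np.percentile(q,98,axis=0).round(3))
            r=cv2.minAreaRect(q[:,:2].astype(np.float32)); print("   rect",np.round(r[0],3),np.round(r[1],3),round(r[2],1))
    rep("red",((H<5)|(H>172))&(S>150)&(V>90)&(P[...,0]<.72)&(P[...,0]>.55)&(P[...,2]>.08))
    rep("blue",(H>100)&(H<130)&(S>100)&(P[...,1]<-.2))
    rep("white",(S<70)&(V>190)&(P[...,2]>.025)&(P[...,0]<.6))
    rep("bar",(P[...,2]>.074)&(P[...,2]<.086)&(V<110)&(P[...,0]>.5)&(P[...,0]<.75)&(P[...,1]<.25))
    rep("tall tray",(P[...,2]>.03)&(P[...,2]<.09)&(P[...,0]>.3)&(P[...,0]<.6)&(P[...,1]<.04))
    rep("tray wall",(P[...,2]>.014)&(P[...,2]<.022)&(P[...,0]>.3)&(P[...,0]<.56)&(P[...,1]<.04))
E
```

```text
scene red [276, 241, 17, 17, 242] [ 0.652 -0.03   0.101] [ 0.636 -0.045  0.081] [ 0.655 -0.014  0.108]
   rect [ 0.645 -0.029] [0.033 0.02 ] 84.8
scene blue [107, 242, 29, 27, 269] [ 0.487 -0.372  0.001] [ 0.442 -0.404 -0.001] [ 0.518 -0.35   0.004]
   rect [ 0.479 -0.371] [0.073 0.068] 18.9
scene blue [133, 247, 6, 11, 26] [ 0.476 -0.343  0.001] [ 0.458 -0.348 -0.001] [ 0.494 -0.339  0.002]
   rect [ 0.475 -0.344] [0.009 0.038] 83.4
scene blue [90, 265, 47, 68, 1233] [ 0.608 -0.38   0.001] [ 0.533 -0.418 -0.001] [ 0.688 -0.347  0.004]
   rect [ 0.609 -0.389] [0.084 0.181] 84.7
scene blue [90, 309, 7, 5, 17] [ 0.64  -0.419  0.001] [ 0.637 -0.427 -0.001] [ 0.648 -0.415  0.003]
   rect [ 0.642 -0.421] [0.012 0.01 ] 82.1
scene white [292, 196, 79, 24, 1041] [0.447 0.151 0.037] [0.415 0.059 0.034] [0.478 0.249 0.039]
   rect [0.44  0.155] [0.079 0.2  ] 3.3
scene bar [152, 229, 6, 4, 22] [ 0.505 -0.289  0.079] [ 0.503 -0.294  0.075] [ 0.508 -0.284  0.084]
   rect [ 0.506 -0.289] [0.005 0.011] 3.9
scene bar [181, 239, 198, 34, 1771] [ 0.647 -0.05   0.079] [ 0.629 -0.228  0.075] [0.662 0.17
[... 2473 characters left out ...]
.297  0.061] [ 0.399 -0.3    0.032] [ 0.408 -0.289  0.087]
   rect [ 0.403 -0.294] [0.009 0.014] 3.6
side tray wall [261, 235, 26, 11, 60] [ 0.449 -0.058  0.017] [ 0.408 -0.063  0.015] [ 0.49  -0.053  0.02 ]
   rect [ 0.448 -0.058] [0.088 0.011] 5.7
side tray wall [287, 238, 42, 42, 146] [ 0.5   -0.176  0.017] [ 0.489 -0.265  0.014] [ 0.506 -0.075  0.02 ]
   rect [ 0.499 -0.169] [0.014 0.199] 4.5
side tray wall [253, 245, 86, 60, 349] [ 0.395 -0.279  0.017] [ 0.383 -0.312  0.014] [ 0.508 -0.063  0.02 ]
   rect [ 0.445 -0.184] [0.118 0.257] 3.4
side tray wall [311, 397, 22, 23, 110] [ 0.304 -0.58   0.018] [ 0.3   -0.596  0.015] [ 0.312 -0.549  0.02 ]
   rect [ 0.302 -0.572] [0.012 0.056] 12.1
```

```bash
cat >> h.py <<'E'
def go(x,y,z,yaw=0.):
    """yaw deg: 0 = tool y along +x world, tool x along +y world"""
    o=manip.get_obs(); M=R.from_quat(o["ee_rot"]).as_matrix(); p=np.array(o["position"])
    s=M.T@(np.array([x,y,z])-p)
    cur=np.degrees(np.arctan2(M[1,1],M[0,1])); tw=-(yaw-cur); tw=(tw+180)%360-180
    print("t %.1f"%o["clock"],"at",p.round(4),"yaw %.2f"%cur,"w %.3f"%o["grip_width"],"F",np.round(o["ft_force"],1),"tiltz",M[:,2].round(4))
    print("  shift",s.round(4),"twist %.4f"%np.radians(tw))
E
python3 -c "
from h import *
go(.58,-.03,.36,0)"
```

```text
t 0.1 at [0.146  0.6074 0.2222] yaw 76.49 w 1.005 F [-0.7 -0.4 -0.7] tiltz [-2.0e-04 -1.1e-03 -1.0e+00]
  shift [-0.571  -0.5185 -0.1372] twist 1.3350
```

Emit:
jog_arm:
  steps: [0.085, -0.01, -0.01, -0.03, 0.05, 0.085, -0.03, -0.03, -0.06, 0.15, 0.085, -0.065, -0.06, -0.09, 0.28, 0.085, -0.1, -0.09, -0.11, 0.41, 0.085, -0.135, -0.12, -0.13, 0.54, 0.085, -0.17, -0.155, -0.137, 0.67, 0.085, -0.205, -0.19, -0.137, 0.8, 0.085, -0.24, -0.22, -0.137, 0.93, 0.085, -0.275, -0.25, -0.137, 1.06, 0.085, -0.31, -0.28, -0.137, 1.19]

```text
clock: 1.15
position: [0.3828, 0.261, 0.3599]
ee_rot: [0.656, 0.755, 0.0, -0.0]
ft_force: [0.7, 0.9, 0.1]
grip_width: 0.992
```

```bash
python3 -c "
from h import *
go(.58,-.03,.36,0)"
```

```text
t 1.1 at [0.3828 0.261  0.3599] yaw 7.99 w 0.992 F [0.7 0.9 0.1] tiltz [ 1.e-04  5.e-04 -1.e+00]
  shift [-3.156e-01  1.549e-01 -3.000e-04] twist 0.1394
```

Emit:
jog_arm:
  steps: [0.085, -0.04, 0.019, 0, 0.07, 0.085, -0.08, 0.038, 0, 0.139, 0.085, -0.12, 0.057, 0, 0.139, 0.085, -0.16, 0.077, 0, 0.139, 0.085, -0.2, 0.097, 0, 0.139, 0.085, -0.24, 0.117, 0, 0.139, 0.085, -0.275, 0.135, 0, 0.139, 0.085, -0.3, 0.148, 0, 0.139, 0.085, -0.316, 0.155, 0, 0.139, 0.085, -0.316, 0.155, 0, 0.139]

```text
clock: 2.15
position: [0.5814, -0.0299, 0.3592]
ee_rot: [0.706, 0.708, -0.001, 0.0]
ft_force: [-1.0, -0.2, 1.2]
grip_width: 0.996
```

```bash
python3 -c "
from h import *
snap('wrist','b');go(.58,-.03,.36,0)"
```

```text
t 2.2 at [ 0.5811 -0.0282  0.3593] yaw 0.21 w 0.995 F [ 0.3 -0.3 -1.2] tiltz [-1.e-03 -8.e-04 -1.e+00]
  shift [-0.0017 -0.0011 -0.0007] twist 0.0037
```

View pics/b_wrist.png

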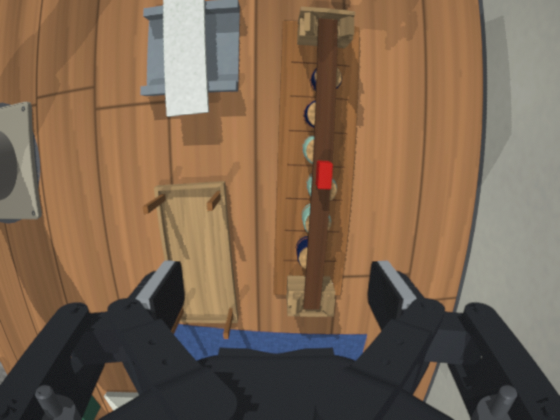

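```bash
python3 - <<'E'
from h import *
n="wrist"; im,d,T,K=load(n,"b"); P=cloud(n,im,d,T,K)
hsv=cv2.cvtColor(im,cv2.COLOR_RGB2HSV); H,S,V=[hsv[...,i].astype(int) for i in range(3)]
red=((H<5)|(H>172))&(S>170)&(V>90)&(P[...,2]>.07)
q=P[red]; print("red",red.sum(),np.median(q,0),q.min(0).round(3),q.max(0).round(3)); 
v,u=np.nonzero(red); c=cv2.minAreaRect(np.c_[u,v].astype(np.float32)); print(c)
top=q[q[:,2]>.104]; print(len(top),cv2.minAreaRect(top[:,:2].astype(np.float32)),top[:,2].mean())
bar=(P[...,2]>.074)&(P[...,2]<.086)&(V<120)&(P[...,0]>.55)&(P[...,0]<.72)
q=P[bar]; print(bar.sum(),q[:,2].mean(),cv2.minAreaRect(q[:,:2].astype(np.float32))); l=cv2.fitLine(q[:,:2].astype(np.float32),cv2.DIST_HUBER,0,.01,.01).ravel();print(l,np.degrees(np.arctan2(-l[0]*np.sign(l[1]),abs(l[1]))))
br=(P[...,2]>.087)&(P[...,2]<.1)&~red&(P[...,0]>.55)&(P[...,0]<.72)
for lo,hi in((-.3,-.1),(.05,.3)):
    q=P[br&(P[...,1]>lo)&(P[...,1]<hi)]; print("bracket",len(q),cv2.minAreaRect(q[:,:2].astype(np.float32)),q[:,2].mean())
w=(S<60)&(V>150)&(P[...,2]>.03)&(P[...,2]<.045)&(P[...,0]<.55)&(P[...,0]>.35)
q=P[w];print("board",len(q),cv2.minAreaRect(q[:,:2].astype(np.float32)),q[:,2].mean())
po=(P[...,2]>.075)&(P[...,2]<.095)&(P[...,0]>.37)&(P[...,0]<.54)
m=cv2.connectedComponentsWithStats(po.astype(np.uint8))
for i in range(1,m[0]):
    if m[2][i,4]>5: print("post",P[m[1]==i].mean(0).round(4))
tf=(P[...,2]>.003)&(P[...,2]<.009)&(P[...,0]>.35)&(P[...,0]<.54)&(P[...,1]<0)
q=P[tf];print("floor",len(q),cv2.minAreaRect(q[:,:2].astype(np.float32)))
base=(P[...,2]>.009)&(P[...,2]<.015)&(P[...,0]>.54)&(P[...,0]<.74)
q=P[base];print("base",len(q),cv2.minAreaRect(q[:,:2].astype(np.float32)))
E
```

```text
red 440 [ 0.6413329  -0.02355553  0.10758215] [ 0.581 -0.048  0.079] [0.652 0.039 0.51 ]
((323.3811950683594, 174.68812561035156), (16.020099639892578, 28.756574630737305), 5.710593223571777)
351 ((0.6232224106788635, 0.004073575139045715), (0.031324274837970734, 0.10499989986419678), 33.75033950805664) 0.10899010912129858
5297 0.07999784477620761 ((0.6434388160705566, -0.025654077529907227), (0.4465585947036743, 0.07175443321466446), 88.53644561767578)
[ 0.0323277   0.9994773   0.64283204 -0.00691882] -1.8525633
bracket 244 ((0.6367371678352356, -0.22416143119335175), (0.02723287045955658, 0.06516103446483612), 88.04570770263672) 0.09210209039963627
bracket 324 ((0.6500263214111328, 0.17560923099517822), (0.027280248701572418, 0.06622547656297684), 88.18870544433594) 0.09194872309905376
board 4726 ((0.4439696967601776, 0.15019522607326508), (0.06788430362939835, 0.18692786991596222), 2.865492105484009) 0.03787131678705043
post [ 0.4907 -0.0699  0.0844]
post [ 0.3955 -0.0741  0.0832]
post [ 0.407  -0.2881  0.0785]
post [ 0.5    -0.2841  0.0842]
floor 7063 ((0.4404849708080292, -0.21103322505950928), (0.16086311638355255, 0.4001564085483551), 8.057530403137207)
base 12423 ((0.6434295177459717, -0.02465219795703888), (0.4531104266643524, 0.12116297334432602), 88.08110809326172)
```

```bash
python3 -c "
from h import *
go(.6425,-.026,.17,-1.9)"
```

```text
t 2.2 at [ 0.5811 -0.0282  0.3593] yaw 0.21 w 0.995 F [ 0.3 -0.3 -1.2] tiltz [-1.e-03 -8.e-04 -1.e+00]
  shift [0.0022 0.0616 0.1892] twist 0.0369
```

Emit:
jog_arm:
  steps: [0.05, 0.002, 0.015, 0.04, 0.03, 0.05, 0.002, 0.03, 0.08, 0.036, 0.05, 0.002, 0.045, 0.12, 0.036, 0.05, 0.002, 0.055, 0.15, 0.036, 0.05, 0.002, 0.0615, 0.175, 0.036, 0.05, 0.002, 0.0615, 0.189, 0.036, 0.05, 0.002, 0.0615, 0.189, 0.036, 0.05, 0.002, 0.0615, 0.189, 0.036, 0.05, 0.002, 0.0615, 0.189, 0.036, 0.05, 0.002, 0.0615, 0.189, 0.036]

```text
clock: 3.2
position: [0.643, -0.0248, 0.1723]
ee_rot: [0.718, 0.696, 0.001, 0.001]
ft_force: [-0.1, 0.9, -0.0]
grip_width: 0.588
```

```bash
python3 - <<'E'
from h import *
n='wrist'
im,d,T,K=snap('wrist','c');go(.6425,-.026,.101,-1.9)
hsv=cv2.cvtColor(im,cv2.COLOR_RGB2HSV); H,S,V=[hsv[...,i].astype(int) for i in range(3)]
m=(((H<5)|(H>172))&(S>170)&(V>90)).astype(np.uint8)
c=cv2.connectedComponentsWithStats(m)
for i in range(1,c[0]):
    if c[2][i,4]>100:
        cs,_=cv2.findContours((c[1]==i).astype(np.uint8),0,1); pts=cs[0].reshape(-1,2); print(c[2][i],toplane(n,c[3][i],.108,T,K), cv2.minAreaRect(toplane(n,pts,.108,T,K)[:,:2].astype(np.float32)))
E
```

```text
t 3.2 at [ 0.6429 -0.0248  0.172 ] yaw -1.72 w 0.589 F [-0.   0.3  0.1] tiltz [ 1.7e-03  5.0e-04 -1.0e+00]
  shift [-0.0013 -0.0005  0.071 ] twist 0.0032
[ 263  194   27   54 1380] [[ 0.64312784 -0.02147056  0.108     ]] ((0.6430570483207703, -0.02201470173895359), (0.03848070278763771, 0.018124550580978394), 88.1728744506836)
```

View pics/c_wrist.png

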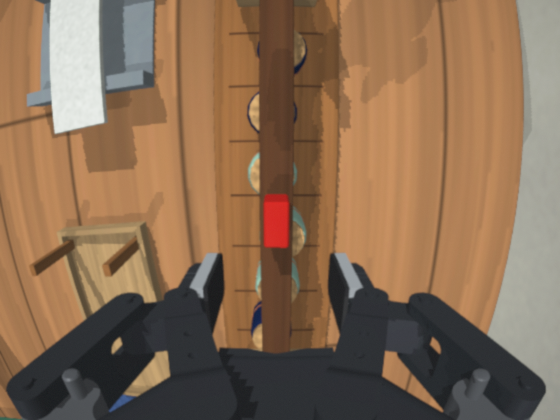

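Emit:
jog_arm:
  grip_force: 45
  steps: [0.05, 0, 0, 0.02, 0.003, 0.05, 0, 0, 0.04, 0.003, 0.05, 0, 0, 0.055, 0.003, 0.05, -0.001, 0, 0.065, 0.003, 0.05, -0.001, 0, 0.071, 0.003, 0.05, -0.001, 0, 0.071, 0.003, 0.01, -0.001, 0, 0.071, 0.003, 0.01, -0.001, 0, 0.071, 0.003, 0.01, -0.001, 0, 0.071, 0.003, 0.01, -0.001, 0, 0.071, 0.003]

```text
clock: 4.25
position: [0.6427, -0.0258, 0.1002]
ee_rot: [0.719, 0.695, 0.0, 0.0]
ft_force: [0.2, -0.5, -0.9]
grip_width: 0.119
```

```bash
python3 -c "
from h import *
go(.6425,-.026,.25,-1.9)"
```

```text
t 4.2 at [ 0.6427 -0.0258  0.1002] yaw -1.89 w 0.119 F [ 0.2 -0.5 -0.9] tiltz [ 6.e-04  2.e-04 -1.e+00]
  shift [-2.000e-04 -1.000e-04 -1.498e-01] twist 0.0002
```

```bash
python3 - <<'E'
from h import *
for n in ['wrist','side']:
    im,d,T,K=snap(n,'d')
    if n=='side': cv2.imwrite("pics/d_z.png",cv2.resize(im[120:300,220:420,::-1],None,fx=3,fy=3,interpolation=cv2.INTER_CUBIC))
print(manip.get_obs())
E
```

```text
{'clock': 4.35, 'joint_pos': array([-0.49234969,  0.52034486,  0.62160424,  1.5813954 , -0.32387192,
        1.14428475,  0.16865536]), 'joint_velocities': array([ 1.84305230e-04,  3.20782190e-04,  5.38592238e-04, -1.80781448e-03,
        4.67055068e-04,  3.73260450e-05,  1.53190395e-04]), 'tau': array([ 4.21463500e-02, -6.15181446e+01,  1.26023743e+01, -3.42356408e+01,
        2.67750624e-02, -6.52768859e-02, -6.57267537e-04]), 'position': array([ 0.64265098, -0.0258141 ,  0.10006474]), 'ee_rot': array([7.18663200e-01, 6.95358290e-01, 2.16573513e-04, 8.09243969e-05]), 'ft_force': array([-0.5231868 , -0.07187037,  0.41807131]), 'torque': array([0.03513139, 0.06456917, 0.06505711]), 'grip_width': 0.11989841035493223}
```

View pics/d_wrist.png

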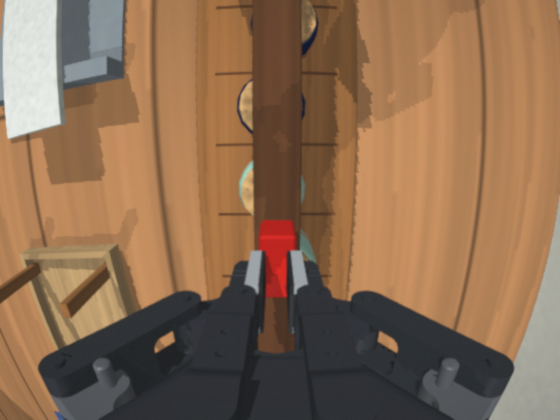

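View pics/d_z.png

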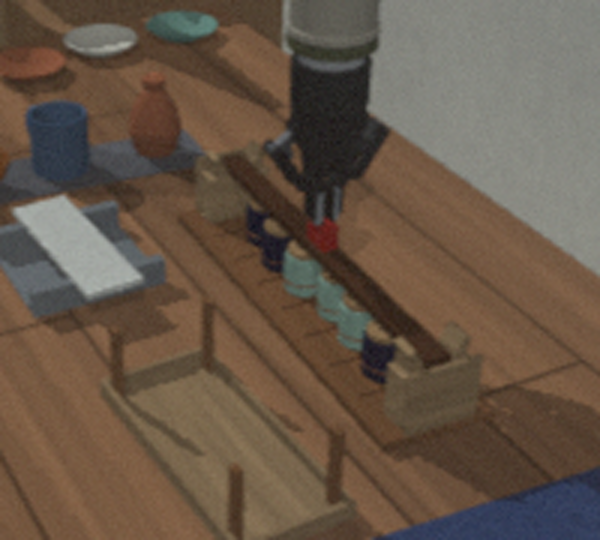

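Emit:
jog_arm:
  steps: [0.005, 0, 0, 0, 0, 0.005, 0, 0, 0, 0, 0.005, 0, 0, -0.005, 0, 0.005, 0, 0, -0.01, 0, 0.005, 0, 0, -0.015, 0, 0.005, 0, 0, -0.02, 0, 0.005, 0, 0, -0.025, 0, 0.005, 0, 0, -0.03, 0, 0.005, 0, 0, -0.03, 0, 0.005, 0, 0, -0.03, 0]

```text
clock: 5.35
position: [0.6425, -0.0258, 0.1298]
ee_rot: [0.719, 0.695, 0.0, -0.0]
ft_force: [0.0, 0.1, -0.3]
grip_width: 0.057
```

```bash
python3 - <<'E'
from h import *
for n in ['side']:
    im,d,T,K=snap(n,'e')
    if n=='side': cv2.imwrite("pics/e_z.png",cv2.resize(im[120:300,220:420,::-1],None,fx=3,fy=3,interpolation=cv2.INTER_CUBIC))
go(.6425,-.026,.25,-1.9)
E
```

```text
t 5.4 at [ 0.6424 -0.0258  0.1296] yaw -1.89 w 0.060 F [-1.   0.2  0.7] tiltz [-3.e-04  1.e-04 -1.e+00]
  shift [-2.000e-04  1.000e-04 -1.204e-01] twist 0.0002
```

View pics/e_z.png

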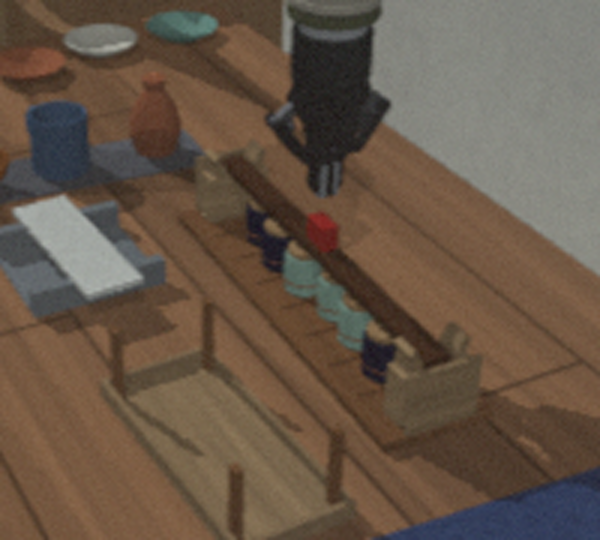

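```bash
python3 - <<'E'
from h import *
for n,t in [('side','e'),('side','d'),('wrist','d')]:
    im,d,T,K=load(n,t); P=cloud(n,im,d,T,K)
    m=(abs(P[...,0]-.6425)<.06)&(abs(P[...,1]+.026)<.03)&(P[...,2]>.09)&(P[...,2]<.2)
    V=im.max(2).astype(int)-im.min(2)
    q=P[m&(V<40)]; 
    print(n,t,len(q)); 
    for z in np.arange(.09,.2,.008):
        k=q[(q[:,2]>z)&(q[:,2]<z+.008)]
        if len(k): print(z.round(3),len(k),k.min(0).round(3),k.max(0).round(3))
E
```

```text
side e 282
0.138 14 [ 0.627 -0.036  0.138] [ 0.654 -0.023  0.145]
0.146 29 [ 0.625 -0.04   0.146] [ 0.657 -0.022  0.154]
0.154 29 [ 0.623 -0.038  0.154] [ 0.659 -0.02   0.162]
0.162 30 [ 0.623 -0.038  0.162] [ 0.658 -0.016  0.17 ]
0.17 25 [ 0.624 -0.039  0.17 ] [ 0.65  -0.027  0.178]
0.178 38 [ 0.608 -0.041  0.178] [ 0.67  -0.017  0.186]
0.186 73 [ 0.602 -0.043  0.186] [ 0.681 -0.013  0.194]
0.194 44 [ 0.599 -0.043  0.194] [ 0.685 -0.011  0.2  ]
side d 561
0.098 2 [ 0.634 -0.025  0.1  ] [ 0.637 -0.012  0.101]
0.106 14 [ 0.629 -0.04   0.108] [ 0.652 -0.023  0.114]
0.114 27 [ 0.622 -0.039  0.114] [ 0.661 -0.02   0.122]
0.122 28 [ 0.62  -0.039  0.122] [ 0.66  -0.024  0.13 ]
0.13 33 [ 0.621 -0.041  0.13 ] [ 0.655 -0.017  0.138]
0.138 29 [ 0.621 -0.04   0.138] [ 0.657 -0.022  0.146]
0.146 29 [ 0.619 -0.04   0.146] [ 0.666 -0.019  0.154]
0.154 64 [ 0.603 -0.042  0.154] [ 0.681 -0.016  0.162]
0.162 69 [ 0.597 -0.044  0.162] [ 0.685 -0.012  0.17 ]
0.17 68 [ 0.591 -0.046  0.17 ] [ 0.69  -0.012  0.178]
0.178 72 [ 0.588 -0.046  0.178] [ 0.695 -0.013  0.186]
0.186 69 [ 0.585 -0.047  0.186] [ 0.702 -0.017  0.194]
0.194 57 [ 0.583 -0.045  0.194] [ 0.697 -0.027  0.2  ]
wrist d 33740
0.106 37 [ 0.632 -0.031  0.106] [ 0.654 -0.013  0.114]
0.114 371 [ 0.624 -0.021  0.114] [ 0.661 -0.013  0.122]
0.122 535 [ 0.624 -0.035  0.122] [ 0.661 -0.012  0.13 ]
0.13 627 [ 0.624 -0.036  0.13 ] [ 0.661 -0.012  0.138]
0.138 661 [ 0.624 -0.036  0.138] [ 0.661 -0.013  0.146]
0.146 948 [ 0.612 -0.035  0.146] [ 0.676 -0.01   0.154]
0.154 2439 [ 0.603 -0.034  0.154] [ 0.683 -0.009  0.162]
0.162 4752 [ 0.596 -0.035  0.162] [ 0.687 -0.009  0.17 ]
0.17 3308 [ 0.591 -0.035  0.17 ] [ 0.692 -0.006  0.178]
0.178 6205 [ 0.586 -0.035  0.178] [ 0.699 -0.006  0.186]
0.186 6783 [ 0.583 -0.034  0.186] [ 0.702 -0.006  0.194]
0.194 7074 [ 0.583 -0.027  0.194] [ 0.702 -0.006  0.2  ]
```

```bash
python3 - <<'E'
from h import *
for n,t,z0,c in [('wrist','b',.3593,(.581,-.028)),('wrist','c',.172,(.643,-.025)),('wrist','d',.100,(.6425,-.026))]:
    im,d,T,K=load(n,t); P=cloud(n,im,d,T,K)
    m=(abs(P[...,0]-c[0])<.06)&(abs(P[...,1]-c[1])<.03)&(P[...,2]>z0-.03)&(P[...,2]<z0+.1)
    V=im.max(2).astype(int)-im.min(2)
    q=P[m&(V<40)]; print(n,t,len(q),np.percentile(q[:,2],[0,.2,.5,1])-z0,(np.linalg.inv(T)[:3,3]-[*c,z0]).round(3))
print([k for k in manip.calibration('wrist')], [a for a in dir(manip) if a[0]!='_'])
E
```

```text
wrist b 23321 [0.02059974 0.02292509 0.02447411 0.02596247] [0.    0.067 0.151]
wrist c 30563 [0.01275398 0.01592132 0.01766322 0.01997235] [0.001 0.069 0.151]
wrist d 33801 [-0.02234605  0.01157981  0.01625599  0.0198611 ] [0.002 0.069 0.151]
['mtx', 'world_to_cam'] ['MotionError', 'calibration', 'camera', 'get_obs', 'hand_in']
```

Emit:
jog_arm:
  steps: [0.05, 0, 0, 0, 0, 0.05, 0, 0, 0, 0, 0.05, 0, 0, 0.0, 0, 0.05, 0, 0, 0.012, 0, 0.05, 0, 0, 0.024, 0, 0.05, 0, 0, 0.034, 0, 0.05, 0, 0, 0.042, 0, 0.05, 0, 0, 0.049, 0, 0.05, 0, 0, 0.054, 0, 0.05, 0, 0, 0.054, 0]

```text
clock: 6.4
position: [0.6421, -0.0259, 0.075]
ee_rot: [0.719, 0.695, -0.0, -0.0]
ft_force: [1.3, 1.0, -0.4]
grip_width: 0.585
```

Emit:
jog_arm:
  grip_force: 45
  steps: [0.01, 0, 0, 0, 0, 0.01, 0, 0, 0, 0, 0.01, 0, 0, 0, 0, 0.01, 0, 0, 0, 0, 0.01, 0, 0, 0, 0, 0.01, 0, 0, 0, 0, 0.005, 0, 0, -0.005, 0, 0.005, 0, 0, -0.01, 0, 0.005, 0, 0, -0.015, 0, 0.005, 0, 0, -0.02, 0]

```text
clock: 7.4
position: [0.6424, -0.0258, 0.0962]
ee_rot: [0.719, 0.695, -0.0, -0.0]
ft_force: [-0.8, 0.8, -0.6]
grip_width: 0.202
```

```bash
python3 - <<'E'
from h import *
for n in ['side']:
    im,d,T,K=snap(n,'f')
    if n=='side': cv2.imwrite("pics/f_z.png",cv2.resize(im[120:300,220:420,::-1],None,fx=3,fy=3,interpolation=cv2.INTER_CUBIC))
go(.6425,-.026,.20,-1.9)
E
```

```text
t 7.5 at [ 0.6429 -0.0259  0.0971] yaw -1.89 w 0.199 F [ 1.8 -0.5  0.1] tiltz [ 1.1e-03  2.0e-04 -1.0e+00]
  shift [-1.000e-04 -3.000e-04 -1.029e-01] twist 0.0002
```

View pics/f_z.png

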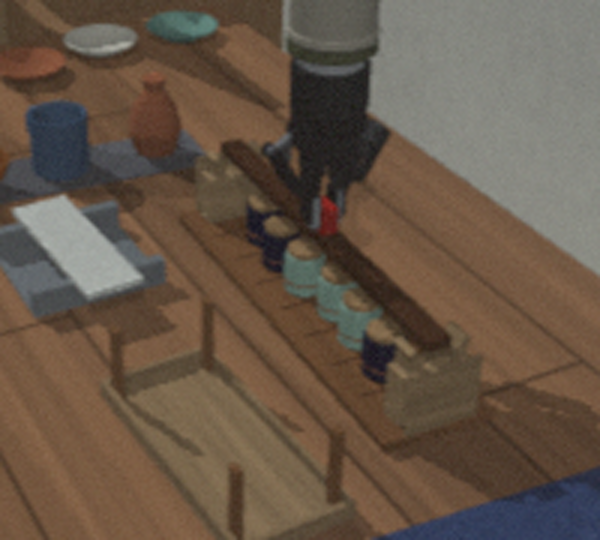

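```bash
python3 - <<'E'
from h import *
for n in ['side','scene']:
    im,d,T,K=load(n,'a')
    B=im[...,2].astype(int)-im[...,0]; m=((B>25)).astype(np.uint8)
    v,u=np.mgrid[:420,:560]; X=toplane(n,np.c_[u.ravel(),v.ravel()],.002,T,K).reshape(420,560,3)
    m&=((X[...,1]<-.3)&(X[...,1]>-.5)&(X[...,0]>.2)&(X[...,0]<.85)).astype(np.uint8)
    m=cv2.morphologyEx(m,cv2.MORPH_CLOSE,np.ones((9,9)))
    c=cv2.connectedComponentsWithStats(m); i=1+np.argmax(c[2][1:,4]); q=X[c[1]==i][:,:2].astype(np.float32)
    print(n,c[2][i],cv2.minAreaRect(q))
E
```

```text
side [ 267  274  183   79 4999] ((0.5286357402801514, -0.38438063859939575), (0.0884789526462555, 0.45562246441841125), 86.44646453857422)
scene [  73  210   71  153 6214] ((0.5306553244590759, -0.3844752013683319), (0.08842382580041885, 0.4578778147697449), 86.35690307617188)
```

```bash
python3 -c "
from h import *
go(.53,-.3845,.20,-93.6)"
```

```text
t 7.5 at [ 0.6429 -0.0259  0.0971] yaw -1.89 w 0.199 F [ 1.8 -0.5  0.1] tiltz [ 1.1e-03  2.0e-04 -1.0e+00]
  shift [-0.3621 -0.1009 -0.1031] twist 1.6006
```

Emit:
jog_arm:
  steps: [0.005, 0, 0, -0.02, 0, 0.005, 0, 0, -0.045, 0, 0.005, 0, 0, -0.07, 0, 0.005, 0, 0, -0.09, 0, 0.005, -0.01, 0, -0.103, 0.04, 0.005, -0.03, -0.005, -0.103, 0.12, 0.005, -0.06, -0.013, -0.103, 0.22, 0.005, -0.09, -0.022, -0.103, 0.34, 0.005, -0.12, -0.03, -0.103, 0.46, 0.005, -0.15, -0.04, -0.103, 0.58]

```text
clock: 8.45
position: [0.5967, -0.1763, 0.1985]
ee_rot: [0.889, 0.458, -0.0, -0.0]
ft_force: [0.5, 0.3, -1.4]
grip_width: 0.2
```

```bash
python3 -c "
from h import *
go(.53,-.3845,.20,-93.6)"
```

```text
t 8.4 at [ 0.5967 -0.1763  0.1985] yaw -35.54 w 0.200 F [ 0.5  0.3 -1.4] tiltz [-4.e-04 -1.e-04 -1.e+00]
  shift [-0.2081  0.0667 -0.0014] twist 1.0133
```

Emit:
jog_arm:
  steps: [0.005, -0.025, 0.008, 0, 0.12, 0.005, -0.055, 0.017, 0, 0.25, 0.005, -0.085, 0.027, 0, 0.39, 0.005, -0.115, 0.037, 0, 0.53, 0.005, -0.145, 0.046, 0, 0.67, 0.005, -0.17, 0.054, 0, 0.8, 0.005, -0.19, 0.061, 0, 0.91, 0.005, -0.208, 0.066, 0, 1.0, 0.005, -0.208, 0.066, 0, 1.015, 0.005, -0.208, 0.066, 0, 1.015]

```text
clock: 9.45
position: [0.5314, -0.383, 0.1984]
ee_rot: [1.0, -0.029, -0.0, -0.0]
ft_force: [0.3, 0.8, -0.4]
grip_width: 0.2
```

```bash
python3 -c "
from h import *
go(.53,-.3845,.0105,-93.6)"
```

```text
t 9.4 at [ 0.5314 -0.383   0.1984] yaw -93.35 w 0.200 F [ 0.3  0.8 -0.4] tiltz [-6.e-04  1.e-04 -1.e+00]
  shift [-0.0012  0.0016  0.1879] twist 0.0043
```

Emit:
jog_arm:
  steps: [0.005, -0.001, 0.001, 0.03, 0.003, 0.005, -0.001, 0.001, 0.07, 0.003, 0.005, -0.001, 0.001, 0.105, 0.003, 0.005, -0.001, 0.001, 0.135, 0.003, 0.005, -0.001, 0.001, 0.155, 0.003, 0.005, -0.001, 0.001, 0.168, 0.003, 0.005, -0.001, 0.001, 0.176, 0.003, 0.005, -0.001, 0.001, 0.181, 0.003, 0.005, -0.001, 0.001, 0.185, 0.003, 0.005, -0.001, 0.001, 0.1885, 0.003]

```text
clock: 10.45
position: [0.5313, -0.3837, 0.0108]
ee_rot: [1.0, -0.03, 0.001, 0.0]
ft_force: [0.3, 0.5, -0.7]
grip_width: 0.199
```

```bash
python3 - <<'E'
from h import *
im,d,T,K=snap('side','g')
cv2.imwrite("pics/g_z.png",cv2.resize(im[180:380,240:480,::-1],None,fx=3,fy=3,interpolation=cv2.INTER_CUBIC))
go(.53,-.3845,.009,-93.6)
E
```

```text
t 10.5 at [ 0.5312 -0.3837  0.0104] yaw -93.44 w 0.199 F [-1.1 -0.1 -2.1] tiltz [ 9.e-04 -5.e-04 -1.e+00]
  shift [-0.0012  0.0008  0.0014] twist 0.0028
```

View pics/g_z.png

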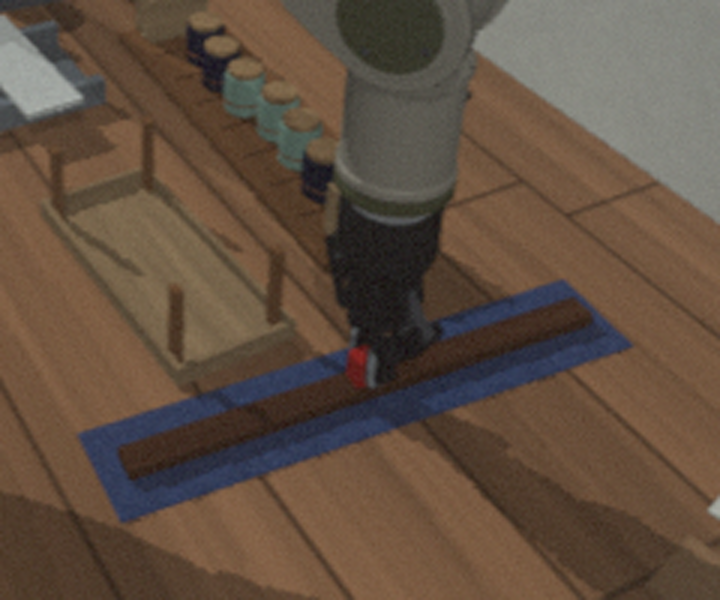

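Emit:
jog_arm:
  steps: [0.005, 0, 0, 0.001, 0, 0.005, 0, 0, 0.0015, 0, 0.04, 0, 0, 0.0015, 0, 0.04, 0, 0, 0.0015, 0, 0.04, 0, 0, 0.0015, 0, 0.04, 0, 0, 0.0015, 0, 0.04, 0, 0, -0.02, 0, 0.04, 0, 0, -0.06, 0, 0.06, 0, 0, -0.1, 0, 0.06, 0, 0, -0.14, 0]

```text
clock: 11.5
position: [0.5306, -0.3834, 0.1517]
ee_rot: [1.0, -0.03, -0.0, -0.0]
ft_force: [0.6, -0.1, 0.5]
grip_width: 0.703
```

```bash
python3 - <<'E'
from h import *
im,d,T,K=snap('wrist','i')
im,d,T,K=snap('scene','i')
im,d,T,K=snap('side','i')
cv2.imwrite("pics/i_z.png",cv2.resize(im[120:360,200:480,::-1],None,fx=2.5,fy=2.5,interpolation=cv2.INTER_CUBIC))
go(.55,-.1,.28,0)
E
```

```text
t 11.7 at [ 0.5318 -0.3846  0.153 ] yaw -93.45 w 0.699 F [-0.1 -0.1  0. ] tiltz [ 0.004  -0.0022 -1.    ]
  shift [ 0.0016 -0.2849 -0.1275] twist -1.6311
```

View pics/i_z.png

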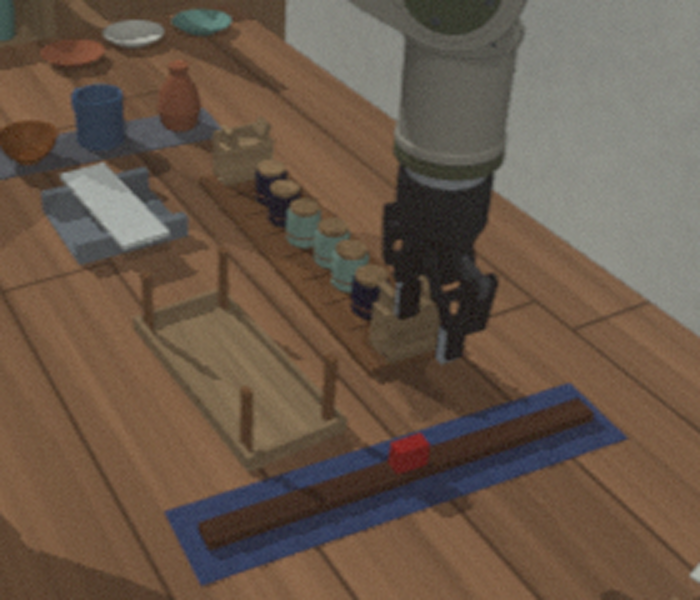

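Emit:
jog_arm:
  steps: [0.065, 0, -0.02, -0.03, -0.14, 0.065, 0, -0.05, -0.06, -0.28, 0.065, 0, -0.08, -0.09, -0.42, 0.065, 0, -0.115, -0.11, -0.57, 0.065, 0, -0.15, -0.127, -0.72, 0.065, 0, -0.185, -0.127, -0.87, 0.065, 0, -0.215, -0.127, -1.02, 0.065, 0, -0.24, -0.127, -1.17, 0.065, 0, -0.265, -0.127, -1.31, 0.065, 0, -0.285, -0.127, -1.44]

```text
clock: 12.65
position: [0.5477, -0.0969, 0.2762]
ee_rot: [0.769, 0.639, -0.0, -0.001]
ft_force: [-0.5, 0.5, 0.2]
grip_width: 0.763
```

```bash
python3 -c "
from h import *
go(.57,-.05,.28,-1.9)"
```

```text
t 12.7 at [ 0.5477 -0.0969  0.2762] yaw -10.51 w 0.763 F [-0.5  0.5  0.2] tiltz [-1.4e-03  5.0e-04 -1.0e+00]
  shift [ 0.0502  0.0133 -0.0038] twist -0.1503
```

Emit:
jog_arm:
  steps: [0.065, 0.015, 0.004, -0.001, -0.04, 0.065, 0.03, 0.008, -0.002, -0.08, 0.065, 0.05, 0.013, -0.004, -0.12, 0.065, 0.05, 0.013, -0.004, -0.15, 0.065, 0.05, 0.013, -0.004, -0.15, 0.065, 0.05, 0.013, -0.004, -0.15, 0.065, 0.05, 0.013, -0.004, -0.15, 0.065, 0.05, 0.013, -0.004, -0.15, 0.065, 0.05, 0.013, -0.004, -0.15, 0.065, 0.05, 0.013, -0.004, -0.15]

```text
clock: 13.65
position: [0.5702, -0.0525, 0.2813]
ee_rot: [0.722, 0.692, 0.0, -0.0]
ft_force: [-0.3, 0.1, -0.7]
grip_width: 0.763
```

```bash
cat >> h.py <<'E'
def lids(n,im,d,T,K,zl=.062,xr=(.58,.71),yr=(-.24,.2)):
    P=cloud(n,im,d,T,K); m=(abs(P[...,2]-zl)<.005)&(P[...,0]>xr[0])&(P[...,0]<xr[1])&(P[...,1]>yr[0])&(P[...,1]<yr[1])
    m=cv2.morphologyEx(m.astype(np.uint8),cv2.MORPH_OPEN,np.ones((3,3)))
    c=cv2.connectedComponentsWithStats(m); out=[]
    for i in range(1,c[0]):
        if c[2][i,4]<25: continue
        b=c[1]==i; cs,_=cv2.findContours(b.astype(np.uint8),0,1); pts=max(cs,key=len).reshape(-1,2)
        q=toplane(n,pts,zl,T,K)[:,:2].astype(np.float32); ce,r=cv2.minEnclosingCircle(q)
        out.append((*ce,r,im[b].mean(0).round())); print("lid",n,np.round(ce,4),"r %.4f"%r,"n",c[2][i,4])
    return out
E
python3 - <<'E'
from h import *
o=snap('wrist','j'); lids('wrist',*o)
o=snap('scene','j'); lids('scene',*o)
o=snap('side','j'); lids('side',*o)
go(.6425,0,.2,-1.9)
E
```

```text
lid wrist [0.622  0.1633] r 0.0096 n 50
lid wrist [0.6453 0.1625] r 0.0052 n 27
lid wrist [0.6513 0.107 ] r 0.0193 n 740
lid wrist [0.6419 0.0542] r 0.0188 n 778
lid wrist [0.6399 0.0029] r 0.0190 n 771
lid wrist [ 0.6473 -0.0527] r 0.0189 n 712
lid wrist [ 0.6419 -0.1023] r 0.0191 n 689
lid wrist [ 0.6337 -0.1567] r 0.0194 n 622
lid wrist [ 0.644  -0.2114] r 0.0052 n 26
lid wrist [ 0.6179 -0.211 ] r 0.0190 n 112
lid scene [0.6561 0.1038] r 0.0199 n 168
lid scene [0.6459 0.0509] r 0.0194 n 166
lid scene [ 6.446e-01 -6.000e-04] r 0.0194 n 170
lid scene [0.6829 0.1722] r 0.0159 n 44
lid scene [ 0.6525 -0.0554] r 0.0196 n 177
lid scene [ 0.6459 -0.1063] r 0.0194 n 186
lid scene [ 0.638  -0.1601] r 0.0194 n 190
lid scene [ 0.6728 -0.2274] r 0.0125 n 50
lid side [0.6468 0.1038] r 0.0216 n 57
lid side [0.6388 0.0509] r 0.0191 n 59
lid side [ 0.6368 -0.0012] r 0.0209 n 70
lid side [ 0.645  -0.0553] r 0.0198 n 72
lid side [ 0.6389 -0.1094] r 0.0211 n 82
lid side [ 0.6305 -0.1614] r 0.0193 n 81
t 13.8 at [ 0.5702 -0.0524  0.2813] yaw -2.35 w 0.760 F [ 1.  -0.4  0. ] tiltz [-0.e+00  1.e-04 -1.e+00]
  shift [0.0553 0.0701 0.0813] twist -0.0079
```

View pics/j_wrist.png

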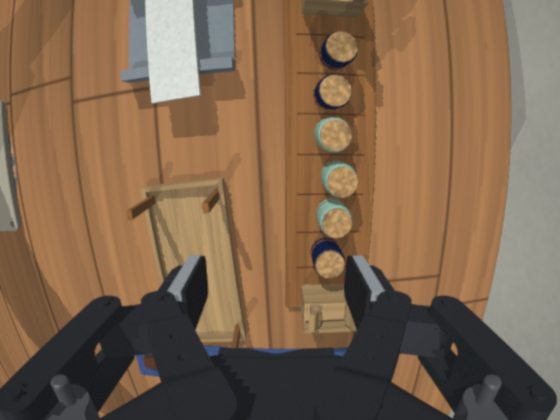

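```bash
python3 -c "
from h import *
go(.634,-.159,.10,-1.9);go(.634,-.159,.0145,-1.9)"
```

```text
t 13.8 at [ 0.5702 -0.0524  0.2813] yaw -2.35 w 0.760 F [ 1.  -0.4  0. ] tiltz [-0.e+00  1.e-04 -1.e+00]
  shift [-0.1039  0.0681  0.1813] twist -0.0079
t 13.8 at [ 0.5702 -0.0524  0.2813] yaw -2.35 w 0.760 F [ 1.  -0.4  0. ] tiltz [-0.e+00  1.e-04 -1.e+00]
  shift [-0.1039  0.0681  0.2668] twist -0.0079
```

Emit:
jog_arm:
  steps: [0.065, -0.02, 0.014, 0.02, -0.008, 0.065, -0.04, 0.028, 0.05, -0.008, 0.065, -0.06, 0.042, 0.08, -0.008, 0.065, -0.08, 0.056, 0.11, -0.008, 0.065, -0.096, 0.064, 0.14, -0.008, 0.065, -0.104, 0.068, 0.165, -0.008, 0.065, -0.104, 0.068, 0.181, -0.008, 0.065, -0.104, 0.068, 0.181, -0.008, 0.065, -0.104, 0.068, 0.181, -0.008, 0.065, -0.104, 0.068, 0.181, -0.008]

```text
clock: 14.8
position: [0.6348, -0.1584, 0.102]
ee_rot: [0.718, 0.696, 0.001, 0.001]
ft_force: [-0.5, 0.3, 0.6]
grip_width: 0.761
```

```bash
python3 -c "
from h import *
snap('wrist','k')
go(.634,-.159,.0145,-1.9)"
```

```text
t 14.8 at [ 0.6348 -0.1585  0.102 ] yaw -1.83 w 0.760 F [ 0.3 -0.5  0.1] tiltz [ 2.4e-03  2.0e-04 -1.0e+00]
  shift [-0.0005 -0.001   0.0875] twist 0.0012
```

View pics/k_wrist.png

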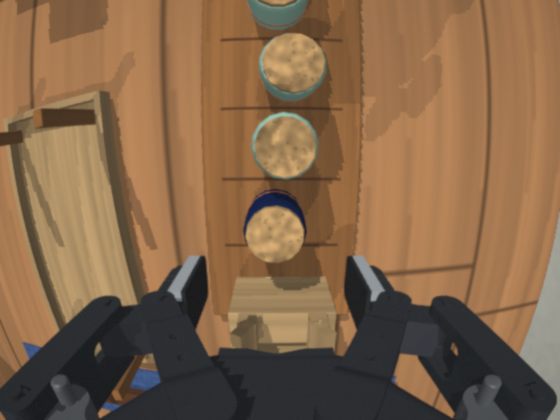

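Emit:
jog_arm:
  grip_force: 30
  steps: [0.065, 0, -0.001, 0.02, 0, 0.065, 0, -0.001, 0.04, 0, 0.065, 0, -0.001, 0.06, 0, 0.065, 0, -0.001, 0.075, 0, 0.065, 0, -0.001, 0.0845, 0, 0.065, 0, -0.001, 0.0875, 0, 0.03, 0, -0.001, 0.0875, 0, 0.03, 0, -0.001, 0.0875, 0, 0.03, 0, -0.001, 0.0875, 0, 0.03, 0, -0.001, 0.0875, 0]

```text
clock: 15.85
position: [0.6335, -0.1592, 0.0137]
ee_rot: [0.719, 0.695, 0.001, 0.001]
ft_force: [0.9, 0.4, 3.8]
grip_width: 0.486
```

```bash
python3 -c "
from h import *
im,d,T,K=snap('side','l')
cv2.imwrite('pics/l_z.png',cv2.resize(im[120:300,240:440,::-1],None,fx=3,fy=3,interpolation=cv2.INTER_CUBIC))
go(.4508,-.248,.13,2.4)"
```

```text
t 15.9 at [ 0.6335 -0.1593  0.0137] yaw -1.89 w 0.484 F [-0.7 -0.2  5.8] tiltz [ 1.5e-03 -1.0e-04 -1.0e+00]
  shift [-0.0947 -0.1795 -0.1166] twist -0.0750
```

View pics/l_z.png

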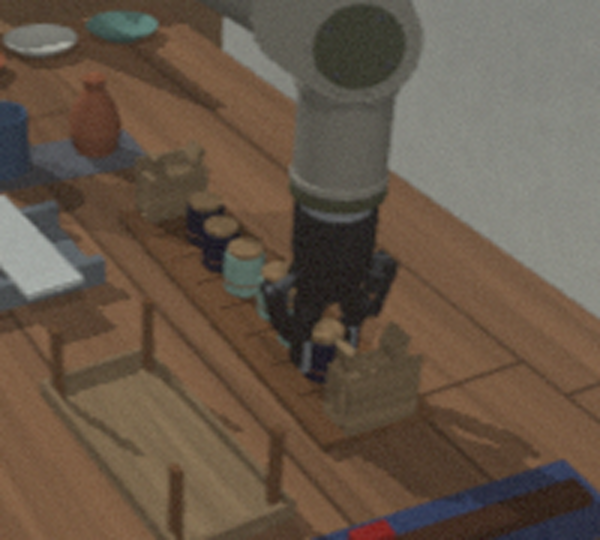

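Emit:
jog_arm:
  steps: [0.03, 0, 0, -0.01, 0, 0.03, 0, 0, -0.035, 0, 0.03, 0, 0, -0.065, 0, 0.03, 0, 0, -0.095, 0, 0.03, -0.01, -0.015, -0.112, -0.01, 0.03, -0.03, -0.05, -0.117, -0.03, 0.03, -0.05, -0.09, -0.117, -0.05, 0.03, -0.07, -0.13, -0.117, -0.075, 0.03, -0.088, -0.165, -0.117, -0.075, 0.03, -0.095, -0.1795, -0.117, -0.075]

```text
clock: 16.9
position: [0.4468, -0.2501, 0.13]
ee_rot: [0.694, 0.72, 0.0, -0.001]
ft_force: [0.6, -0.7, -0.2]
grip_width: 0.482
```

```bash
python3 -c "
from h import *
go(.4508,-.248,.0085,2.4)"
```

```text
t 16.9 at [ 0.4468 -0.2501  0.13  ] yaw 2.16 w 0.482 F [ 0.6 -0.7 -0.2] tiltz [-2.0e-04  1.4e-03 -1.0e+00]
  shift [0.0017 0.0041 0.1215] twist -0.0042
```

Emit:
jog_arm:
  steps: [0.03, 0, 0, 0.02, 0, 0.03, 0, 0, 0.05, 0, 0.03, 0, 0, 0.075, 0, 0.03, 0, 0, 0.092, 0, 0.03, 0, 0, 0.104, 0, 0.03, 0, 0, 0.11, 0, 0.03, 0, 0, 0.114, 0, 0.03, 0, 0, 0.117, 0, 0.03, 0, 0, 0.119, 0, 0.03, 0, 0, 0.12, 0]

```text
clock: 17.9
position: [0.4507, -0.2481, 0.01]
ee_rot: [0.692, 0.722, 0.0, 0.0]
ft_force: [-1.2, 0.9, -1.2]
grip_width: 0.486
```

```bash
python3 -c "
from h import *
im,d,T,K=snap('side','m')
cv2.imwrite('pics/m_z.png',cv2.resize(im[180:360,210:410,::-1],None,fx=3,fy=3,interpolation=cv2.INTER_CUBIC))
go(.4508,-.248,.0085,2.4)"
```

```text
t 17.9 at [ 0.4505 -0.2481  0.0099] yaw 2.41 w 0.485 F [-0.7  0.5 -1.2] tiltz [ 4.e-04  1.e-04 -1.e+00]
  shift [0.0001 0.0003 0.0014] twist 0.0002
```

View pics/m_z.png

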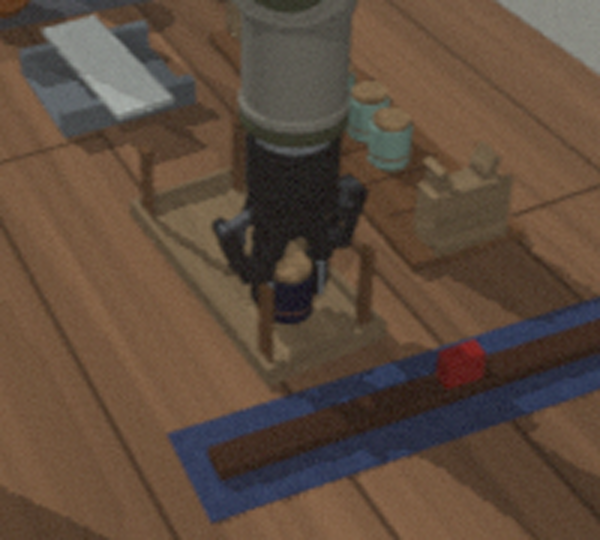

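Emit:
jog_arm:
  steps: [0.03, 0, 0, 0.0005, 0, 0.03, 0, 0, 0.001, 0, 0.03, 0, 0, 0.0015, 0, 0.03, 0, 0, 0.002, 0, 0.05, 0, 0, 0.002, 0, 0.06, 0, 0, 0.002, 0, 0.06, 0, 0, 0.002, 0, 0.06, 0, 0, 0.002, 0, 0.06, 0, 0, -0.015, 0, 0.06, 0, 0, -0.045, 0]

```text
clock: 18.95
position: [0.4491, -0.2476, 0.054]
ee_rot: [0.692, 0.722, -0.001, -0.001]
ft_force: [1.5, -0.5, 1.2]
grip_width: 0.703
```

```bash
python3 -c "
from h import *
go(.4508,-.248,.13,2.4)
go(.642,.0525,.13,-1.9)"
```

```text
t 18.9 at [ 0.4491 -0.2476  0.054 ] yaw 2.41 w 0.703 F [ 1.5 -0.5  1.2] tiltz [-3.5e-03  5.0e-04 -1.0e+00]
  shift [-0.0004  0.0014 -0.076 ] twist 0.0001
t 18.9 at [ 0.4491 -0.2476  0.054 ] yaw 2.41 w 0.703 F [ 1.5 -0.5  1.2] tiltz [-3.5e-03  5.0e-04 -1.0e+00]
  shift [ 0.2918  0.2051 -0.0766] twist 0.0752
```

Emit:
jog_arm:
  steps: [0.065, 0, 0, -0.03, 0, 0.065, 0, 0, -0.06, 0, 0.065, 0.02, 0.015, -0.08, 0.02, 0.065, 0.06, 0.042, -0.08, 0.04, 0.065, 0.1, 0.07, -0.08, 0.075, 0.065, 0.14, 0.098, -0.08, 0.075, 0.065, 0.18, 0.126, -0.08, 0.075, 0.065, 0.22, 0.154, -0.08, 0.075, 0.065, 0.26, 0.182, -0.075, 0.075, 0.065, 0.29, 0.2, -0.06, 0.075]

```text
clock: 19.95
position: [0.6402, 0.0539, 0.1154]
ee_rot: [0.718, 0.696, 0.001, 0.0]
ft_force: [-0.0, 0.2, -0.1]
grip_width: 0.76
```

```bash
python3 -c "
from h import *
o=snap('wrist','n'); lids('wrist',*o)
go(.642,.0525,.0145,-1.9)
lids('side',*snap('side','n'),zl=.056,xr=(.35,.55),yr=(-.35,0))
go(.642,.0525,.0145,-1.9)
"
```

```text
lid wrist [0.6395 0.1971] r 0.0102 n 146
lid wrist [0.6616 0.1967] r 0.0109 n 152
lid wrist [0.6155 0.164 ] r 0.0027 n 27
lid wrist [0.6317 0.1633] r 0.0069 n 79
lid wrist [0.6565 0.1622] r 0.0063 n 72
lid wrist [0.6665 0.1622] r 0.0027 n 27
lid wrist [0.6516 0.1074] r 0.0185 n 2579
lid wrist [0.642  0.0552] r 0.0189 n 2296
lid wrist [0.6404 0.0045] r 0.0194 n 1802
lid wrist [ 0.6475 -0.0463] r 0.0174 n 594
t 20.0 at [0.6398 0.0602 0.1114] yaw -1.39 w 0.758 F [-3.5  6.1 -3.2] tiltz [-0.0014  0.0029 -1.    ]
  shift [-0.0079  0.0025  0.0969] twist 0.0090
lid side [ 0.4483 -0.2507] r 0.0200 n 122
t 20.1 at [0.6383 0.057  0.1119] yaw -1.42 w 0.761 F [-1.5  0.6 -0.8] tiltz [-0.0029  0.0012 -1.    ]
  shift [-0.0045  0.0041  0.0974] twist 0.0083
```

Emit:
jog_arm:
  steps: [0.065, 0.003, 0.0035, 0.01, 0, 0.065, 0.003, 0.0035, 0.025, 0, 0.065, 0.003, 0.0035, 0.045, 0, 0.065, 0.003, 0.0035, 0.065, 0, 0.065, 0.003, 0.0035, 0.085, 0, 0.065, 0.003, 0.0035, 0.097, 0, 0.065, 0.003, 0.0035, 0.1, 0, 0.04, 0.003, 0.0035, 0.1, 0, 0.03, 0.003, 0.0035, 0.1, 0, 0.03, 0.003, 0.0035, 0.1, 0]

```text
clock: 21.05
position: [0.6422, 0.0529, 0.0157]
ee_rot: [0.719, 0.695, 0.001, 0.0]
ft_force: [-1.0, 0.1, -1.0]
grip_width: 0.477
```

```bash
python3 -c "
from h import *
go(.448,-.182,.13,2.4)"
```

```text
t 21.1 at [0.6422 0.0529 0.0157] yaw -1.89 w 0.477 F [-1.   0.1 -1. ] tiltz [ 1.4e-03  4.0e-04 -1.0e+00]
  shift [-0.2412 -0.1862 -0.1147] twist -0.0749
```

Emit:
jog_arm:
  steps: [0.03, 0, 0, -0.01, 0, 0.03, 0, 0, -0.035, 0, 0.03, 0, 0, -0.065, 0, 0.03, 0, 0, -0.092, 0, 0.03, -0.015, -0.01, -0.108, -0.01, 0.03, -0.045, -0.035, -0.114, -0.03, 0.03, -0.085, -0.065, -0.114, -0.05, 0.03, -0.125, -0.097, -0.114, -0.075, 0.03, -0.165, -0.128, -0.114, -0.075, 0.03, -0.2, -0.155, -0.114, -0.075]

```text
clock: 22.05
position: [0.4786, -0.1436, 0.1296]
ee_rot: [0.692, 0.722, 0.001, 0.0]
ft_force: [0.6, -0.8, -0.6]
grip_width: 0.482
```

Emit:
jog_arm:
  steps: [0.03, -0.025, -0.018, 0, 0, 0.03, -0.038, -0.028, 0.01, 0, 0.03, -0.043, -0.0285, 0.04, 0, 0.03, -0.043, -0.0285, 0.07, 0, 0.03, -0.043, -0.0285, 0.09, 0, 0.03, -0.043, -0.0285, 0.1, 0, 0.03, -0.043, -0.0285, 0.106, 0, 0.03, -0.043, -0.0285, 0.11, 0, 0.03, -0.043, -0.0285, 0.113, 0, 0.03, -0.043, -0.0285, 0.115, 0]

```text
clock: 23.05
position: [0.4539, -0.186, 0.0142]
ee_rot: [0.692, 0.722, 0.0, 0.0]
ft_force: [-0.4, -0.0, -0.7]
grip_width: 0.485
```

```bash
python3 -c "
from h import *
go(.448,-.182,.0097,2.4)"
```

```text
t 23.1 at [ 0.4539 -0.186   0.0142] yaw 2.41 w 0.485 F [-0.4 -0.  -0.7] tiltz [ 1.1e-03  2.0e-04 -1.0e+00]
  shift [ 0.0042 -0.0058  0.0045] twist 0.0002
```

Emit:
jog_arm:
  steps: [0.03, 0.002, -0.003, 0.001, 0, 0.03, 0.004, -0.0055, 0.002, 0, 0.03, 0.004, -0.0055, 0.003, 0, 0.03, 0.004, -0.0055, 0.004, 0, 0.03, 0.004, -0.0055, 0.0047, 0, 0.05, 0.004, -0.0055, 0.0047, 0, 0.06, 0.004, -0.0055, 0.0047, 0, 0.06, 0.004, -0.0055, 0.0047, 0, 0.06, 0.004, -0.0055, -0.015, 0, 0.06, 0.004, -0.0055, -0.045, 0]

```text
clock: 24.05
position: [0.4465, -0.1821, 0.0582]
ee_rot: [0.692, 0.722, -0.001, -0.001]
ft_force: [1.8, 0.2, 0.9]
grip_width: 0.706
```

```bash
python3 -c "
from h import *
go(.6513,.106,.12,-1.9)"
```

```text
t 24.1 at [ 0.4465 -0.1821  0.0582] yaw 2.40 w 0.706 F [1.8 0.2 0.9] tiltz [-3.3e-03 -3.0e-04 -1.0e+00]
  shift [ 0.2793  0.2164 -0.0626] twist 0.0750
```

Emit:
jog_arm:
  steps: [0.065, 0, 0, -0.03, 0, 0.065, 0.005, 0.004, -0.055, 0, 0.065, 0.03, 0.023, -0.065, 0.03, 0.065, 0.07, 0.054, -0.065, 0.06, 0.065, 0.11, 0.085, -0.065, 0.075, 0.065, 0.15, 0.116, -0.065, 0.075, 0.065, 0.19, 0.147, -0.065, 0.075, 0.065, 0.225, 0.174, -0.065, 0.075, 0.065, 0.255, 0.197, -0.062, 0.075, 0.065, 0.272, 0.21, -0.06, 0.075]

```text
clock: 25.05
position: [0.6471, 0.1024, 0.1178]
ee_rot: [0.717, 0.697, 0.0, -0.0]
ft_force: [-0.2, -0.9, -0.4]
grip_width: 0.764
```

Emit:
jog_arm:
  steps: [0.065, 0.006, 0.005, 0.01, 0, 0.065, 0.007, 0.0055, 0.025, 0, 0.065, 0.007, 0.0055, 0.045, 0, 0.065, 0.007, 0.0055, 0.065, 0, 0.065, 0.007, 0.0055, 0.08, 0, 0.065, 0.007, 0.0055, 0.09, 0, 0.065, 0.007, 0.0055, 0.09, 0, 0.065, 0.007, 0.0055, 0.09, 0, 0.065, 0.007, 0.0055, 0.09, 0, 0.065, 0.007, 0.0055, 0.09, 0]

```text
clock: 26.05
position: [0.6524, 0.1052, 0.0297]
ee_rot: [0.719, 0.695, 0.001, 0.0]
ft_force: [0.2, 0.1, -0.1]
grip_width: 0.766
```

```bash
python3 -c "
from h import *
im,d,T,K=snap('wrist','o')
go(.6513,.106,.015,-1.9)"
```

```text
t 26.1 at [0.6523 0.1053 0.0295] yaw -1.89 w 0.762 F [-0.1 -0.5 -0.4] tiltz [ 1.1e-03  5.0e-04 -1.0e+00]
  shift [ 0.0007 -0.0011  0.0145] twist 0.0002
```

View pics/o_wrist.png

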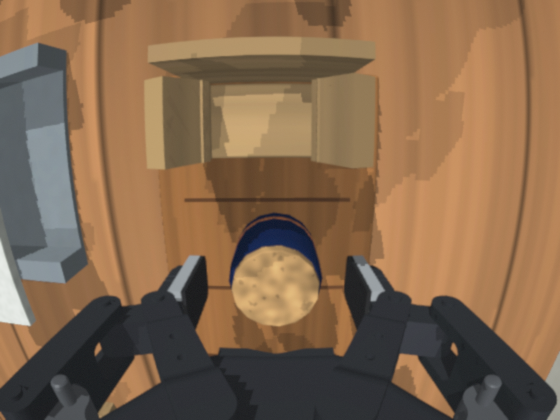

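Jar sits centred between the pads. Closing and lifting.

Emit:
jog_arm:
  steps: [0.065, 0, -0.001, 0.007, 0, 0.065, 0, -0.001, 0.014, 0, 0.04, 0, -0.001, 0.014, 0, 0.03, 0, -0.001, 0.014, 0, 0.03, 0, -0.001, 0.014, 0, 0.03, 0, -0.001, 0.014, 0, 0.03, 0, -0.001, 0.014, 0, 0.03, 0, -0.001, 0.01, 0, 0.03, 0, -0.001, -0.005, 0, 0.03, 0, -0.001, -0.03, 0]

```text
clock: 27.1
position: [0.6501, 0.105, 0.0589]
ee_rot: [0.719, 0.695, -0.001, -0.0]
ft_force: [-0.3, 0.9, -0.1]
grip_width: 0.487
```

```bash
python3 -c "
from h import *
go(.4452,-.116,.13,2.4)"
```

```text
t 27.1 at [0.6501 0.105  0.0589] yaw -1.89 w 0.487 F [-0.3  0.9 -0.1] tiltz [-2.1e-03 -7.0e-04 -1.0e+00]
  shift [-0.2277 -0.1976 -0.0705] twist -0.0750
```

Emit:
jog_arm:
  steps: [0.03, 0, 0, -0.025, 0, 0.03, 0, 0, -0.05, 0, 0.03, -0.01, -0.008, -0.07, -0.01, 0.03, -0.04, -0.034, -0.072, -0.03, 0.03, -0.075, -0.065, -0.072, -0.06, 0.03, -0.115, -0.1, -0.072, -0.075, 0.03, -0.15, -0.13, -0.072, -0.075, 0.03, -0.185, -0.16, -0.072, -0.075, 0.03, -0.21, -0.185, -0.072, -0.075, 0.03, -0.225, -0.197, -0.07, -0.075]

```text
clock: 28.1
position: [0.4448, -0.1153, 0.1297]
ee_rot: [0.693, 0.721, 0.001, -0.0]
ft_force: [0.6, -0.4, -0.3]
grip_width: 0.482
```

Emit:
jog_arm:
  steps: [0.03, -0.0025, -0.0015, 0, 0, 0.03, -0.0025, -0.0015, 0.01, 0, 0.03, -0.0025, -0.0015, 0.035, 0, 0.03, -0.0025, -0.0015, 0.065, 0, 0.03, -0.0025, -0.0015, 0.085, 0, 0.03, -0.0025, -0.0015, 0.099, 0, 0.03, -0.0025, -0.0015, 0.107, 0, 0.03, -0.0025, -0.0015, 0.112, 0, 0.03, -0.0025, -0.0015, 0.115, 0, 0.03, -0.0025, -0.0015, 0.117, 0]

```text
clock: 29.1
position: [0.4457, -0.1156, 0.0119]
ee_rot: [0.692, 0.722, 0.0, 0.0]
ft_force: [0.2, -0.1, -1.5]
grip_width: 0.481
```

```bash
python3 -c "
from h import *
go(.4452,-.116,.0095,2.4)"
```

```text
t 29.1 at [ 0.4457 -0.1156  0.0119] yaw 2.43 w 0.481 F [ 0.2 -0.1 -1.5] tiltz [ 6.e-04  1.e-04 -1.e+00]
  shift [-0.0004 -0.0005  0.0024] twist 0.0005
```

Emit:
jog_arm:
  steps: [0.03, 0, 0, 0.0005, 0, 0.03, 0, 0, 0.001, 0, 0.03, 0, 0, 0.0017, 0, 0.03, 0, 0, 0.0025, 0, 0.05, 0, 0, 0.0025, 0, 0.06, 0, 0, 0.0025, 0, 0.06, 0, 0, 0.0025, 0, 0.06, 0, 0, 0.0, 0, 0.06, 0, 0, -0.02, 0, 0.06, 0, 0, -0.05, 0]

```text
clock: 30.1
position: [0.444, -0.1159, 0.0615]
ee_rot: [0.692, 0.722, -0.001, -0.001]
ft_force: [1.1, -0.2, 0.3]
grip_width: 0.706
```

```bash
python3 -c "
from h import *
go(.446,.05,.20,3)"
```

```text
t 30.1 at [ 0.444  -0.1159  0.0615] yaw 2.39 w 0.706 F [ 1.1 -0.2  0.3] tiltz [-3.e-03 -9.e-04 -1.e+00]
  shift [ 0.1655  0.0085 -0.1386] twist -0.0106
```

Emit:
jog_arm:
  steps: [0.085, 0, 0, -0.035, 0, 0.085, 0.01, 0, -0.07, 0, 0.085, 0.035, 0.002, -0.105, 0, 0.085, 0.065, 0.003, -0.13, 0, 0.085, 0.095, 0.004, -0.145, -0.01, 0.085, 0.125, 0.006, -0.15, -0.01, 0.085, 0.145, 0.007, -0.15, -0.01, 0.085, 0.158, 0.007, -0.15, -0.01, 0.085, 0.165, 0.007, -0.15, -0.01, 0.085, 0.165, 0.007, -0.15, -0.01]

```text
clock: 31.1
position: [0.4451, 0.0494, 0.2116]
ee_rot: [0.688, 0.725, -0.0, -0.0]
ft_force: [0.0, -0.3, -0.6]
grip_width: 0.994
```

```bash
python3 - <<'E'
from h import *
for n in ['wrist','scene','side']:
    im,d,T,K=snap(n,'p'); P=cloud(n,im,d,T,K)
    hsv=cv2.cvtColor(im,cv2.COLOR_RGB2HSV); S,V=hsv[...,1].astype(int),hsv[...,2].astype(int)
    w=(S<70)&(V>140)&(P[...,2]>.03)&(P[...,2]<.045)&(P[...,0]<.55)&(P[...,0]>.35)&(P[...,1]>.03)
    w=cv2.morphologyEx(w.astype(np.uint8),cv2.MORPH_OPEN,np.ones((3,3)))
    q=P[w>0]; 
    v,u=np.nonzero(w); q2=toplane(n,np.c_[u,v],.038,T,K)
    print(n,"board",len(q),cv2.minAreaRect(q2[:,:2].astype(np.float32)),q[:,2].mean())
    lids(n,im,d,T,K,zl=.056,xr=(.39,.5),yr=(-.3,-.05))
    po=(P[...,2]>.06)&(P[...,2]<.095)&(P[...,0]>.37)&(P[...,0]<.54)&(P[...,1]<-.04)&(P[...,1]>-.33)
    m=cv2.connectedComponentsWithStats(po.astype(np.uint8))
    for i in range(1,m[0]):
        if m[2][i,4]>15: print("post",P[m[1]==i].mean(0).round(4))
go(.446,.152,.12,3)
E
```

```text
wrist board 11814 ((0.4444546699523926, 0.15410003066062927), (0.06511860340833664, 0.19185881316661835), 2.9239397048950195) 0.038026454436837685
lid wrist [ 0.3946 -0.0706] r 0.0046 n 41
lid wrist [ 0.4888 -0.0659] r 0.0045 n 37
lid wrist [ 0.4442 -0.1118] r 0.0199 n 676
post [ 0.3946 -0.0724  0.0776]
post [ 0.4891 -0.0678  0.0776]
scene board 1152 ((0.4509160816669464, 0.1526692658662796), (0.06996514648199081, 0.20176176726818085), 2.3514044284820557) 0.036481014732947466
lid scene [ 0.4493 -0.1145] r 0.0202 n 114
lid scene [ 0.4521 -0.1825] r 0.0201 n 120
lid scene [ 0.4546 -0.2493] r 0.0199 n 127
post [ 0.3981 -0.078   0.0745]
post [ 0.4085 -0.2935  0.0743]
post [ 0.4934 -0.0739  0.0747]
post [ 0.5042 -0.2888  0.0747]
side board 622 ((0.4422593116760254, 0.15317881107330322), (0.06392987072467804, 0.1985994428396225), 3.434617757797241) 0.0372586348165584
lid side [ 0.4435 -0.1184] r 0.0201 n 92
lid side [ 0.4446 -0.1842] r 0.0205 n 112
lid side [ 0.448  -0.2502] r 0.0199 n 124
post [ 0.488  -0.0759  0.0751]
post [ 0.3918 -0.0796  0.0756]
post [ 0.4974 -0.2902  0.0748]
post [ 0.4027 -0.2951  0.0753]
t 31.2 at [0.4453 0.0483 0.2117] yaw 2.89 w 0.997 F [0.1 0.4 0. ] tiltz [-2.e-04 -1.e-04 -1.e+00]
  shift [0.1036 0.0059 0.0917] twist -0.0020
```

View pics/p_wrist.png

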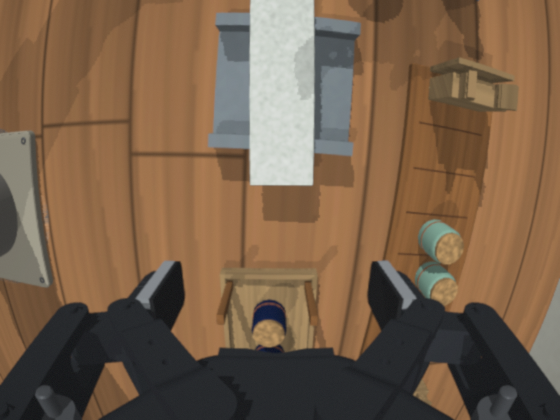

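View pics/p_scene.png

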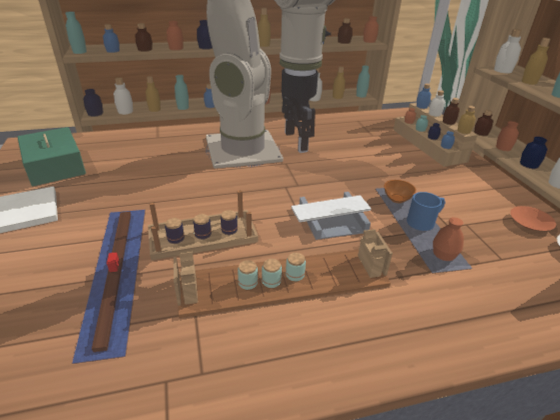

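Emit:
jog_arm:
  steps: [0.085, 0.015, 0.001, 0.01, 0, 0.085, 0.035, 0.002, 0.03, 0, 0.085, 0.06, 0.003, 0.05, 0, 0.085, 0.082, 0.005, 0.07, 0, 0.085, 0.097, 0.006, 0.09, 0, 0.085, 0.104, 0.006, 0.11, 0, 0.085, 0.104, 0.006, 0.13, 0, 0.085, 0.104, 0.006, 0.14, 0, 0.085, 0.104, 0.006, 0.14, 0, 0.085, 0.104, 0.006, 0.14, 0]

```text
clock: 32.25
position: [0.4461, 0.1535, 0.0721]
ee_rot: [0.689, 0.725, 0.0, 0.0]
ft_force: [0.1, -0.5, -0.1]
grip_width: 0.998
```

```bash
python3 - <<'E'
from h import *
im,d,T,K=snap('wrist','q')
go(.446,.153,.006,2.9)
E
```

```text
t 32.3 at [0.4464 0.1537 0.0725] yaw 2.95 w 0.997 F [-0.2  0.1  0.3] tiltz [ 9.e-04  7.e-04 -1.e+00]
  shift [-0.0007 -0.0005  0.0665] twist 0.0009
```

View pics/q_wrist.png

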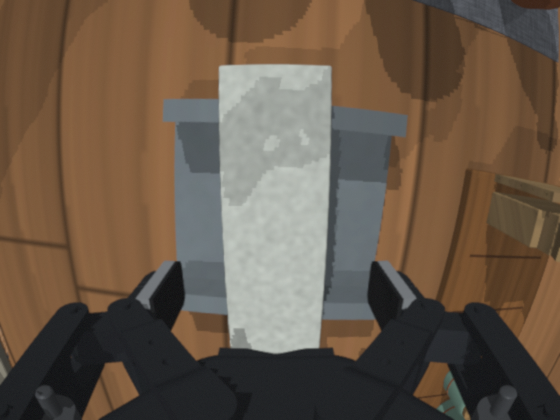

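Emit:
jog_arm:
  grip_force: 40
  steps: [0.085, 0, -0.0005, 0.015, 0, 0.085, 0, -0.0005, 0.03, 0, 0.085, 0, -0.0005, 0.045, 0, 0.085, 0, -0.0005, 0.056, 0, 0.085, 0, -0.0005, 0.063, 0, 0.085, 0, -0.0005, 0.0665, 0, 0.06, 0, -0.0005, 0.0665, 0, 0.055, 0, -0.0005, 0.0665, 0, 0.055, 0, -0.0005, 0.0665, 0, 0.055, 0, -0.0005, 0.0665, 0]

```text
clock: 33.3
position: [0.4458, 0.1537, 0.006]
ee_rot: [0.689, 0.725, 0.001, 0.0]
ft_force: [-1.6, -0.9, 6.8]
grip_width: 0.735
```

```bash
python3 - <<'E'
from h import *
go(.446,.153,.1,2.9)
im,d,T,K=snap('side','r')
cv2.imwrite('pics/r_z.png',cv2.resize(im[120:300,180:380,::-1],None,fx=3,fy=3,interpolation=cv2.INTER_CUBIC))
E
```

```text
t 33.3 at [0.4458 0.1537 0.006 ] yaw 2.97 w 0.735 F [-1.6 -0.9  6.8] tiltz [ 7.e-04  7.e-04 -1.e+00]
  shift [-0.0007  0.0003 -0.094 ] twist 0.0013
```

View pics/r_z.png

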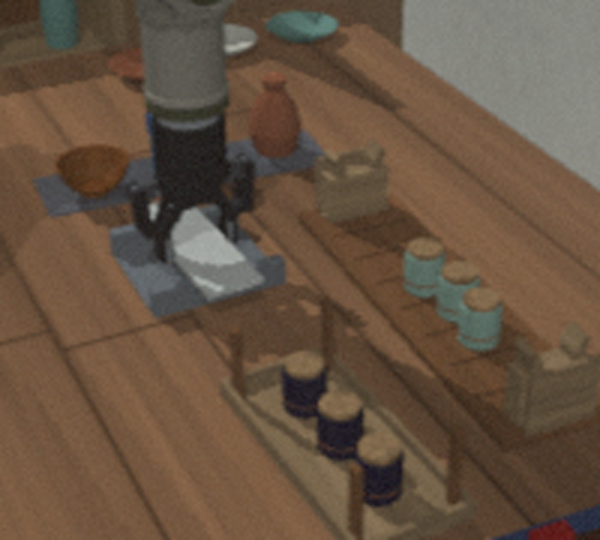

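Emit:
jog_arm:
  steps: [0.055, 0, 0, -0.01, 0, 0.055, 0, 0, -0.025, 0, 0.055, 0, 0, -0.045, 0, 0.055, 0, 0, -0.065, 0, 0.055, 0, 0, -0.085, 0, 0.055, 0, 0, -0.105, 0, 0.055, 0, 0, -0.12, 0, 0.055, 0, 0, -0.13, 0, 0.055, 0, 0, -0.13, 0, 0.055, 0, 0, -0.13, 0]

```text
clock: 34.35
position: [0.4451, 0.1535, 0.135]
ee_rot: [0.688, 0.725, -0.0, -0.0]
ft_force: [0.2, 0.0, -1.6]
grip_width: 0.734
```

```bash
python3 - <<'E'
from h import *
for n in ['side','scene','wrist']:
    im,d,T,K=snap(n,'s'); P=cloud(n,im,d,T,K); hsv=cv2.cvtColor(im,cv2.COLOR_RGB2HSV); S,V=hsv[...,1].astype(int),hsv[...,2].astype(int)
    w=(S<70)&(V>130)&(P[...,2]>.13)&(P[...,2]<.20)&(P[...,0]<.53)&(P[...,0]>.38)&(P[...,1]>.03)&(P[...,1]<.27)
    w=cv2.morphologyEx(w.astype(np.uint8),cv2.MORPH_OPEN,np.ones((3,3)))
    q=P[w>0]; A=np.c_[q[:,:2]-[.446,.153],np.ones(len(q))]; sol=np.linalg.lstsq(A,q[:,2],rcond=None)[0]
    print(n,len(q),cv2.minAreaRect(q[:,:2].astype(np.float32)),"plane",sol.round(4),q.min(0).round(3),q.max(0).round(3))
    cv2.imwrite(f'pics/s_z{n}.png',cv2.resize(im[80:300,180:400,::-1],None,fx=2.7,fy=2.7,interpolation=cv2.INTER_CUBIC))
go(.448,-.183,.136,2.4)
E
```

```text
side 279 ((0.4478197693824768, 0.14296188950538635), (0.17597350478172302, 0.05675653740763664), 87.76717376708984) plane [ 0.0004 -0.0033  0.1664] [0.418 0.056 0.163] [0.477 0.23  0.169]
scene 1021 ((0.46170052886009216, 0.15535984933376312), (0.09712425619363785, 0.20111246407032013), 2.823143243789673) plane [-0.0137 -0.0016  0.165 ] [0.409 0.053 0.156] [0.51  0.256 0.198]
wrist 50311 ((0.44261565804481506, 0.18789219856262207), (0.06407304108142853, 0.138527974486351), 2.7960445880889893) plane [-0.0011 -0.0019  0.1666] [0.408 0.118 0.164] [0.478 0.259 0.169]
t 34.5 at [0.4449 0.1533 0.1345] yaw 2.98 w 0.735 F [-0.3  0.1 -1. ] tiltz [-1.1e-03 -8.0e-04 -1.0e+00]
  shift [-0.336  -0.0144 -0.0012] twist 0.0101
```

View pics/s_zside.png

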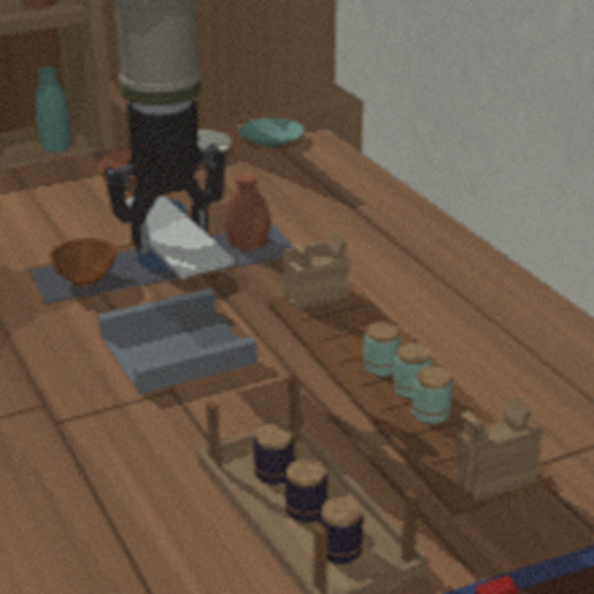

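Emit:
jog_arm:
  steps: [0.055, -0.01, -0.0005, 0, 0.002, 0.055, -0.035, -0.0015, 0, 0.005, 0.055, -0.07, -0.003, 0, 0.01, 0.055, -0.11, -0.005, 0, 0.01, 0.055, -0.155, -0.0065, 0, 0.01, 0.055, -0.2, -0.0085, 0, 0.01, 0.055, -0.245, -0.0105, 0, 0.01, 0.055, -0.285, -0.0125, 0, 0.01, 0.055, -0.315, -0.0135, 0, 0.01, 0.055, -0.33, -0.0144, 0, 0.01]

```text
clock: 35.5
position: [0.447, -0.1804, 0.1352]
ee_rot: [0.694, 0.72, -0.0, 0.0]
ft_force: [0.5, 0.0, -1.4]
grip_width: 0.741
```

Emit:
jog_arm:
  steps: [0.055, -0.004, 0, 0, 0, 0.055, -0.006, 0, 0.005, 0, 0.055, -0.006, 0, 0.01, 0, 0.055, -0.006, 0, 0.015, 0, 0.055, -0.006, 0, 0.015, 0, 0.055, -0.006, 0, 0.015, 0, 0.055, -0.006, 0, 0.015, 0, 0.055, -0.006, 0, 0.015, 0, 0.055, -0.006, 0, 0.015, 0, 0.055, -0.006, 0, 0.015, 0]

```text
clock: 36.5
position: [0.4484, -0.1827, 0.1204]
ee_rot: [0.692, 0.722, 0.0, 0.0]
ft_force: [1.1, 0.3, 0.1]
grip_width: 0.741
```

```bash
python3 - <<'E'
from h import *
go(.448,-.183,.033,2.4)
im,d,T,K=snap('scene','t')
cv2.imwrite(f'pics/t_z.png',cv2.resize(im[120:300,100:320,::-1],None,fx=3,fy=3,interpolation=cv2.INTER_CUBIC))
n='side';im,d,T,K=snap('side','t');P=cloud(n,im,d,T,K); hsv=cv2.cvtColor(im,cv2.COLOR_RGB2HSV); S,V=hsv[...,1].astype(int),hsv[...,2].astype(int)
w=(S<70)&(V>130)&(P[...,2]>.145)&(P[...,2]<.158)&(P[...,0]<.53)&(P[...,0]>.38)&(P[...,1]>-.32)&(P[...,1]<-.05)
q=P[w];print(len(q),cv2.minAreaRect(q[:,:2].astype(np.float32)),q[:,2].mean())
E
```

```text
t 36.5 at [ 0.4484 -0.1827  0.1204] yaw 2.41 w 0.741 F [1.1 0.3 0.1] tiltz [ 2.e-04  1.e-04 -1.e+00]
  shift [-0.0003 -0.0005  0.0874] twist 0.0002
507 ((0.4495907425880432, -0.1825382113456726), (0.06879590451717377, 0.201198548078537), 2.8599400520324707) 0.1517458273074407
```

View pics/t_z.png

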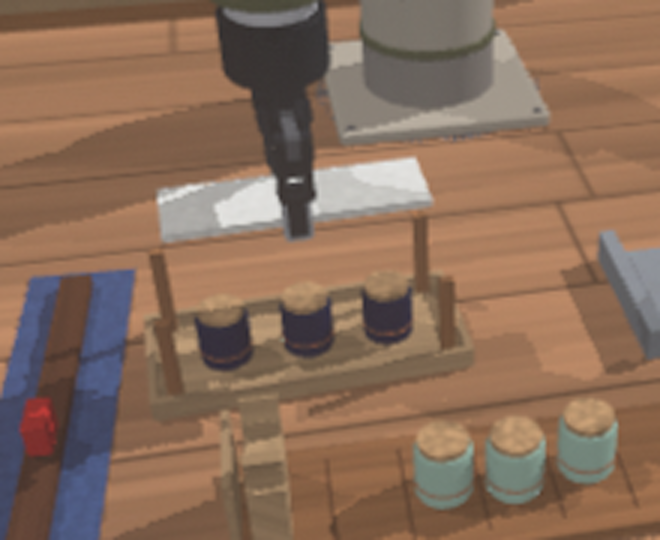

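Emit:
jog_arm:
  steps: [0.055, -0.001, -0.0005, 0.01, 0, 0.055, -0.001, -0.0005, 0.022, 0, 0.055, -0.001, -0.0005, 0.034, 0, 0.055, -0.001, -0.0005, 0.046, 0, 0.055, -0.001, -0.0005, 0.058, 0, 0.055, -0.001, -0.0005, 0.068, 0, 0.055, -0.001, -0.0005, 0.075, 0, 0.055, -0.001, -0.0005, 0.08, 0, 0.055, -0.001, -0.0005, 0.083, 0, 0.055, -0.001, -0.0005, 0.085, 0]

```text
clock: 37.6
position: [0.448, -0.1838, 0.0352]
ee_rot: [0.692, 0.722, 0.0, 0.0]
ft_force: [0.3, -0.3, -1.3]
grip_width: 0.738
```

```bash
python3 - <<'E'
from h import *
go(.448,-.183,.032,2.4)
im,d,T,K=snap('scene','u')
cv2.imwrite(f'pics/u_z.png',cv2.resize(im[120:300,100:320,::-1],None,fx=3,fy=3,interpolation=cv2.INTER_CUBIC))
E
```

```text
t 37.6 at [ 0.448  -0.1838  0.0352] yaw 2.40 w 0.738 F [ 0.3 -0.3 -1.3] tiltz [ 3.e-04  1.e-04 -1.e+00]
  shift [ 0.0008 -0.      0.0032] twist 0.0001
```

View pics/u_z.png

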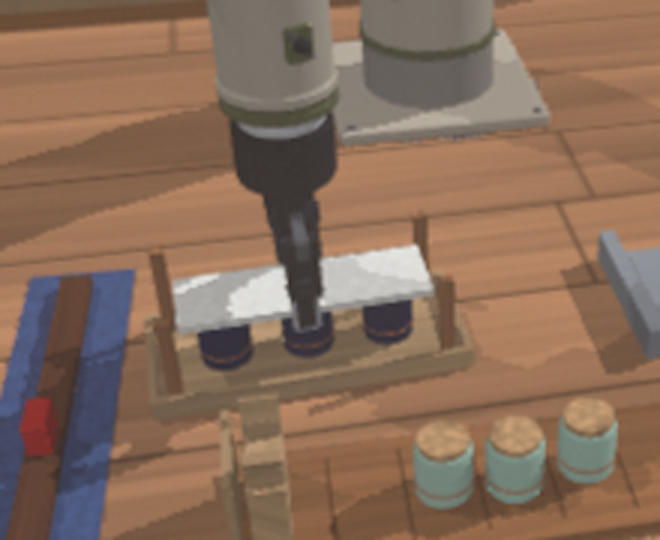

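Close above the lids; final millimetres slowly, release, rise.

Emit:
jog_arm:
  steps: [0.055, 0, 0, 0.0008, 0, 0.055, 0, 0, 0.0016, 0, 0.055, 0, 0, 0.0024, 0, 0.055, 0, 0, 0.003, 0, 0.055, 0, 0, 0.003, 0, 0.07, 0, 0, 0.003, 0, 0.085, 0, 0, 0.003, 0, 0.085, 0, 0, 0.003, 0, 0.085, 0, 0, -0.01, 0, 0.085, 0, 0, -0.04, 0]

```text
clock: 38.65
position: [0.4465, -0.1836, 0.075]
ee_rot: [0.692, 0.722, -0.001, -0.001]
ft_force: [0.3, 0.2, 0.8]
grip_width: 0.995
```

```bash
python3 - <<'E'
from h import *
go(.6402,.001,.14,-1.9)
for n in ['scene','side']:
    im,d,T,K=snap(n,'v'); P=cloud(n,im,d,T,K); hsv=cv2.cvtColor(im,cv2.COLOR_RGB2HSV); S,V=hsv[...,1].astype(int),hsv[...,2].astype(int)
    w=(S<70)&(V>110)&(P[...,2]>.058)&(P[...,2]<.07)&(P[...,0]<.53)&(P[...,0]>.38)&(P[...,1]>-.32)&(P[...,1]<-.05)
    q=P[w];print(n,len(q),cv2.minAreaRect(q[:,:2].astype(np.float32)),q[:,2].mean(),q[:,2].std())
im=load('scene','v')[0];cv2.imwrite(f'pics/v_z.png',cv2.resize(im[120:300,100:320,::-1],None,fx=3,fy=3,interpolation=cv2.INTER_CUBIC))
E
```

```text
t 38.6 at [ 0.4465 -0.1836  0.075 ] yaw 2.39 w 0.995 F [0.3 0.2 0.8] tiltz [-3.8e-03 -4.0e-04 -1.0e+00]
  shift [ 0.1764  0.201  -0.0658] twist 0.0749
scene 1364 ((0.44943952560424805, -0.18233051896095276), (0.06889449059963226, 0.19956062734127045), 1.9252573251724243) 0.06279601790335394 0.0013763133975692064
side 1066 ((0.44613271951675415, -0.18373572826385498), (0.06548692286014557, 0.20137634873390198), 2.3698339462280273) 0.06337929894937781 0.001357326557010661
```

View pics/v_z.png

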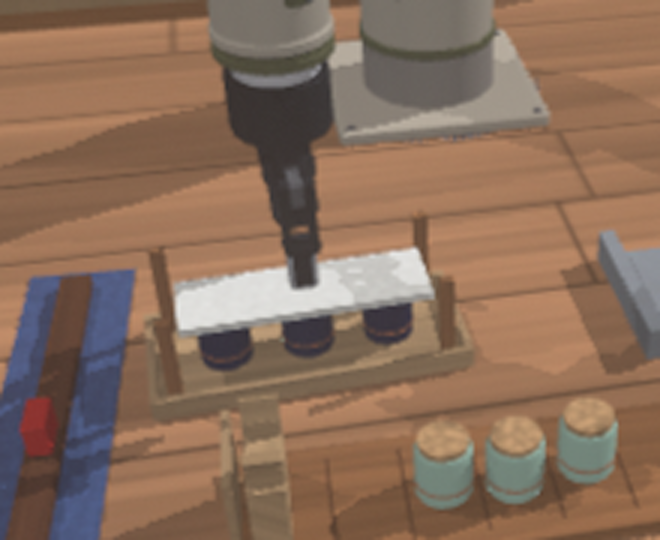

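Emit:
jog_arm:
  grip_force: 30
  steps: [0.08, 0, 0, -0.03, 0, 0.065, 0.005, 0.005, -0.05, 0.01, 0.065, 0.025, 0.028, -0.055, 0.03, 0.065, 0.055, 0.06, -0.055, 0.05, 0.065, 0.085, 0.095, -0.055, 0.075, 0.065, 0.115, 0.13, -0.055, 0.075, 0.065, 0.142, 0.162, -0.055, 0.075, 0.065, 0.162, 0.185, -0.055, 0.075, 0.065, 0.172, 0.198, -0.045, 0.075, 0.065, 0.175, 0.2, -0.03, 0.075]

```text
clock: 39.75
position: [0.6419, 0.0014, 0.1052]
ee_rot: [0.718, 0.696, 0.001, 0.001]
ft_force: [0.8, -0.3, -0.6]
grip_width: 0.765
```

Emit:
jog_arm:
  steps: [0.065, 0, 0, 0.01, 0, 0.065, 0, 0, 0.03, 0, 0.065, 0, 0, 0.05, 0, 0.065, 0, 0, 0.065, 0, 0.065, 0, 0, 0.072, 0, 0.065, 0, 0, 0.072, 0, 0.065, 0, 0, 0.072, 0, 0.065, 0, 0, 0.072, 0, 0.065, 0, 0, 0.072, 0, 0.065, 0, 0, 0.072, 0]

```text
clock: 40.75
position: [0.6407, -0.0004, 0.0337]
ee_rot: [0.719, 0.695, 0.0, 0.0]
ft_force: [0.1, 0.8, 0.2]
grip_width: 0.763
```

```bash
python3 - <<'E'
from h import *
snap('wrist','w'); lids('scene',*snap('scene','w'))
go(.641,-.0005,.0155,-1.9)
E
```

```text
lid scene [ 0.6435 -0.0098] r 0.0134 n 56
lid scene [0.6846 0.1725] r 0.0139 n 44
lid scene [ 0.652  -0.0558] r 0.0195 n 185
lid scene [ 0.6463 -0.1062] r 0.0198 n 183
lid scene [ 0.6734 -0.2271] r 0.0120 n 44
t 40.9 at [ 6.405e-01 -5.000e-04  3.350e-02] yaw -1.89 w 0.760 F [ 0.6  0.5 -1. ] tiltz [ 3.e-04  2.e-04 -1.e+00]
  shift [-0.      0.0005  0.018 ] twist 0.0002
```

View pics/w_wrist.png

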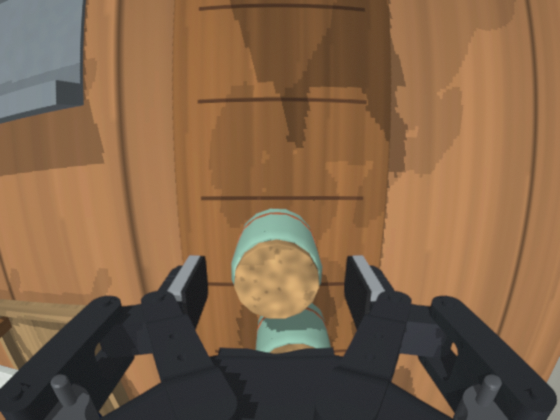

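Centred. Lower, grip, lift.

Emit:
jog_arm:
  steps: [0.065, 0, 0, 0.01, 0, 0.065, 0, 0, 0.018, 0, 0.04, 0, 0, 0.018, 0, 0.03, 0, 0, 0.018, 0, 0.03, 0, 0, 0.018, 0, 0.03, 0, 0, 0.018, 0, 0.03, 0, 0, 0.018, 0, 0.03, 0, 0, 0.013, 0, 0.03, 0, 0, -0.005, 0, 0.03, 0, 0, -0.03, 0]

```text
clock: 41.85
position: [0.6398, -0.0006, 0.0641]
ee_rot: [0.719, 0.695, -0.001, -0.0]
ft_force: [0.7, -0.1, -1.3]
grip_width: 0.484
```

```bash
python3 - <<'E'
from h import *
go(.4454,-.121,.13,2.4)
E
```

```text
t 41.9 at [ 6.398e-01 -6.000e-04  6.410e-02] yaw -1.90 w 0.484 F [ 0.7 -0.1 -1.3] tiltz [-1.5e-03 -3.0e-04 -1.0e+00]
  shift [-0.1268 -0.1904 -0.0656] twist -0.0751
```

Emit:
jog_arm:
  steps: [0.03, 0, 0, -0.025, 0, 0.03, 0, 0, -0.05, 0, 0.03, -0.005, -0.008, -0.064, -0.01, 0.03, -0.022, -0.033, -0.066, -0.03, 0.03, -0.045, -0.068, -0.066, -0.06, 0.03, -0.07, -0.105, -0.066, -0.075, 0.03, -0.092, -0.138, -0.066, -0.075, 0.03, -0.11, -0.165, -0.066, -0.075, 0.03, -0.122, -0.183, -0.066, -0.075, 0.03, -0.127, -0.191, -0.066, -0.075]

```text
clock: 42.85
position: [0.444, -0.1225, 0.1301]
ee_rot: [0.693, 0.721, 0.001, -0.0]
ft_force: [1.1, 1.0, 0.1]
grip_width: 0.478
```

Emit:
jog_arm:
  steps: [0.03, 0, 0, 0.0, 0, 0.03, 0, 0, 0.01, 0, 0.03, 0, 0, 0.022, 0, 0.03, 0, 0, 0.034, 0, 0.03, 0, 0, 0.044, 0, 0.03, 0, 0, 0.05, 0, 0.03, 0, 0, 0.054, 0, 0.03, 0, 0, 0.057, 0, 0.03, 0, 0, 0.0585, 0, 0.03, 0, 0, 0.0585, 0]

```text
clock: 43.85
position: [0.4454, -0.1212, 0.0708]
ee_rot: [0.692, 0.722, 0.0, 0.0]
ft_force: [0.7, 0.2, -1.6]
grip_width: 0.483
```

```bash
python3 - <<'E'
from h import *
go(.4454,-.121,.0675,2.4)
im=snap('scene','x')[0];cv2.imwrite(f'pics/x_z.png',cv2.resize(im[120:300,100:320,::-1],None,fx=3,fy=3,interpolation=cv2.INTER_CUBIC))
E
```

```text
t 43.9 at [ 0.4454 -0.1212  0.0708] yaw 2.41 w 0.483 F [ 0.7  0.2 -1.6] tiltz [ 2.e-04  2.e-04 -1.e+00]
  shift [0.0002 0.     0.0033] twist 0.0001
```

View pics/x_z.png

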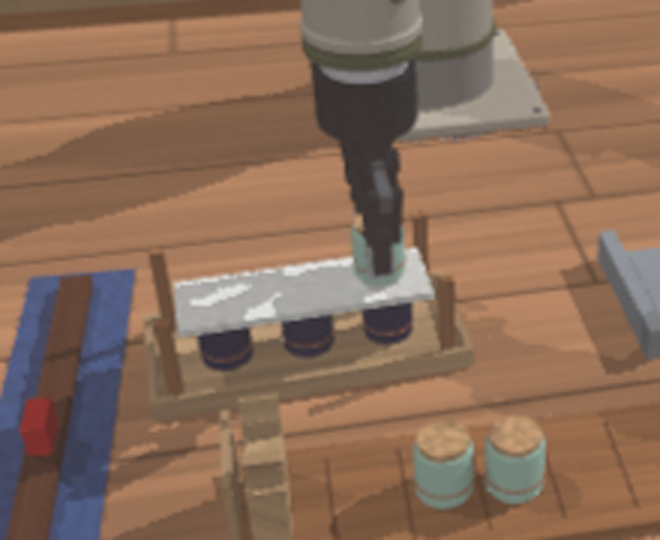

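Emit:
jog_arm:
  steps: [0.03, 0, 0, 0.0008, 0, 0.03, 0, 0, 0.0016, 0, 0.03, 0, 0, 0.0024, 0, 0.03, 0, 0, 0.0032, 0, 0.05, 0, 0, 0.0032, 0, 0.06, 0, 0, 0.0032, 0, 0.06, 0, 0, 0.0032, 0, 0.06, 0, 0, 0.0, 0, 0.06, 0, 0, -0.02, 0, 0.06, 0, 0, -0.05, 0]

```text
clock: 44.9
position: [0.4442, -0.1213, 0.1206]
ee_rot: [0.692, 0.722, -0.001, -0.001]
ft_force: [0.6, 0.9, 0.6]
grip_width: 0.697
```

```bash
python3 - <<'E'
from h import *
go(.6487,-.0555,.10,-1.9)
E
```

```text
t 44.9 at [ 0.4442 -0.1213  0.1206] yaw 2.39 w 0.697 F [0.6 0.9 0.6] tiltz [-0.0029 -0.001  -1.    ]
  shift [0.0572 0.2071 0.0199] twist 0.0748
```

Emit:
jog_arm:
  steps: [0.065, 0.002, 0.005, -0.02, 0.01, 0.065, 0.01, 0.03, -0.03, 0.03, 0.065, 0.02, 0.07, -0.03, 0.05, 0.065, 0.03, 0.11, -0.03, 0.075, 0.065, 0.042, 0.15, -0.03, 0.075, 0.065, 0.05, 0.18, -0.02, 0.075, 0.065, 0.055, 0.198, 0.0, 0.075, 0.065, 0.057, 0.206, 0.02, 0.075, 0.065, 0.057, 0.206, 0.04, 0.075, 0.065, 0.057, 0.206, 0.055, 0.075]

```text
clock: 45.9
position: [0.6484, -0.0554, 0.0644]
ee_rot: [0.719, 0.695, -0.001, -0.0]
ft_force: [0.3, -1.1, -0.2]
grip_width: 0.761
```

```bash
python3 - <<'E'
from h import *
snap('wrist','y'); lids('scene',*snap('scene','y'),zl=.114,xr=(.4,.5),yr=(-.3,-.05))
go(.6487,-.0555,.0155,-1.9)
E
```

```text
lid scene [ 0.4505 -0.1192] r 0.0206 n 117
t 46.0 at [ 0.6474 -0.0553  0.0638] yaw -1.89 w 0.762 F [ 0.7 -0.2  0.2] tiltz [-3.4e-03 -1.0e-04 -1.0e+00]
  shift [-0.0001  0.0015  0.0483] twist 0.0001
```

View pics/y_wrist.png

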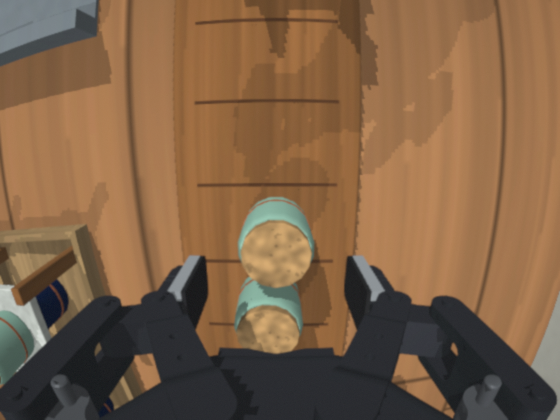

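Emit:
jog_arm:
  steps: [0.065, 0, 0, 0.02, 0, 0.065, 0, 0, 0.036, 0, 0.065, 0, 0, 0.046, 0, 0.065, 0, 0, 0.049, 0, 0.04, 0, 0, 0.049, 0, 0.03, 0, 0, 0.049, 0, 0.03, 0, 0, 0.049, 0, 0.03, 0, 0, 0.049, 0, 0.03, 0, 0, 0.049, 0, 0.03, 0, 0, 0.044, 0]

```text
clock: 47.0
position: [0.6483, -0.0554, 0.0215]
ee_rot: [0.719, 0.695, -0.0, -0.0]
ft_force: [-0.3, 0.5, -1.0]
grip_width: 0.487
```

```bash
python3 - <<'E'
from h import *
go(.448,-.183,.135,2.4)
E
```

```text
t 47.0 at [ 0.6483 -0.0554  0.0215] yaw -1.89 w 0.487 F [-0.3  0.5 -1. ] tiltz [-1.e-03  2.e-04 -1.e+00]
  shift [-0.1341 -0.1961 -0.1134] twist -0.0749
```

Emit:
jog_arm:
  steps: [0.03, 0, 0, -0.02, 0, 0.03, 0, 0, -0.05, 0, 0.03, 0, 0, -0.08, 0, 0.03, -0.01, -0.015, -0.105, -0.01, 0.03, -0.03, -0.044, -0.113, -0.03, 0.03, -0.055, -0.08, -0.113, -0.06, 0.03, -0.08, -0.117, -0.113, -0.075, 0.03, -0.105, -0.153, -0.113, -0.075, 0.03, -0.123, -0.18, -0.113, -0.075, 0.03, -0.132, -0.193, -0.113, -0.075]

```text
clock: 48.0
position: [0.4486, -0.1827, 0.1345]
ee_rot: [0.693, 0.721, 0.0, -0.001]
ft_force: [0.7, 0.6, -0.8]
grip_width: 0.481
```

Emit:
jog_arm:
  steps: [0.03, -0.002, -0.003, 0.0, 0, 0.03, -0.002, -0.003, 0.01, 0, 0.03, -0.002, -0.003, 0.024, 0, 0.03, -0.002, -0.003, 0.036, 0, 0.03, -0.002, -0.003, 0.047, 0, 0.03, -0.002, -0.003, 0.054, 0, 0.03, -0.002, -0.003, 0.058, 0, 0.03, -0.002, -0.003, 0.061, 0, 0.03, -0.002, -0.003, 0.063, 0, 0.03, -0.002, -0.003, 0.063, 0]

```text
clock: 49.0
position: [0.4487, -0.1833, 0.0718]
ee_rot: [0.692, 0.722, 0.0, 0.0]
ft_force: [0.0, -0.6, -0.8]
grip_width: 0.482
```

```bash
python3 - <<'E'
from h import *
go(.448,-.183,.068,2.4)
E
```

```text
t 49.0 at [ 0.4487 -0.1833  0.0718] yaw 2.40 w 0.482 F [ 0.  -0.6 -0.8] tiltz [ 2.e-04  1.e-04 -1.e+00]
  shift [ 0.0003 -0.0006  0.0038] twist 0.0001
```

Emit:
jog_arm:
  steps: [0.03, 0, 0, 0.001, 0, 0.03, 0, 0, 0.002, 0, 0.03, 0, 0, 0.003, 0, 0.03, 0, 0, 0.0036, 0, 0.05, 0, 0, 0.0036, 0, 0.06, 0, 0, 0.0036, 0, 0.06, 0, 0, 0.0036, 0, 0.06, 0, 0, 0.0, 0, 0.06, 0, 0, -0.02, 0, 0.06, 0, 0, -0.05, 0]

```text
clock: 50.0
position: [0.4475, -0.1831, 0.1215]
ee_rot: [0.692, 0.722, -0.001, -0.001]
ft_force: [1.1, -0.1, 1.1]
grip_width: 0.702
```

```bash
python3 - <<'E'
from h import *
go(.6424,-.1068,.07,-1.9)
E
```

```text
t 50.0 at [ 0.4475 -0.1831  0.1215] yaw 2.39 w 0.702 F [ 1.1 -0.1  1.1] tiltz [-3.1e-03 -5.0e-04 -1.0e+00]
  shift [0.0682 0.1981 0.0509] twist 0.0749
```

Emit:
jog_arm:
  steps: [0.065, 0.002, 0.005, -0.02, 0.01, 0.065, 0.01, 0.03, -0.03, 0.03, 0.065, 0.024, 0.07, -0.03, 0.05, 0.065, 0.038, 0.11, -0.03, 0.075, 0.065, 0.05, 0.148, -0.03, 0.075, 0.065, 0.06, 0.176, -0.02, 0.075, 0.065, 0.066, 0.191, 0.0, 0.075, 0.065, 0.068, 0.197, 0.02, 0.075, 0.065, 0.068, 0.197, 0.04, 0.075, 0.065, 0.068, 0.197, 0.055, 0.075]

```text
clock: 51.0
position: [0.6422, -0.1068, 0.0654]
ee_rot: [0.719, 0.695, -0.001, -0.0]
ft_force: [-0.3, 0.4, 0.9]
grip_width: 0.76
```

```bash
python3 - <<'E'
from h import *
snap('wrist','A'); lids('scene',*snap('scene','A'),zl=.114,xr=(.4,.5),yr=(-.3,-.05))
go(.6424,-.1068,.0155,-1.9)
E
```

```text
lid scene [ 0.4493 -0.1288] r 0.0154 n 36
lid scene [ 0.4543 -0.1828] r 0.0205 n 124
t 51.1 at [ 0.6412 -0.1068  0.0648] yaw -1.90 w 0.756 F [-0.3  0.3  0.7] tiltz [-3.3e-03  1.0e-04 -1.0e+00]
  shift [-0.      0.0013  0.0493] twist 0.0001
```

View pics/A_wrist.png

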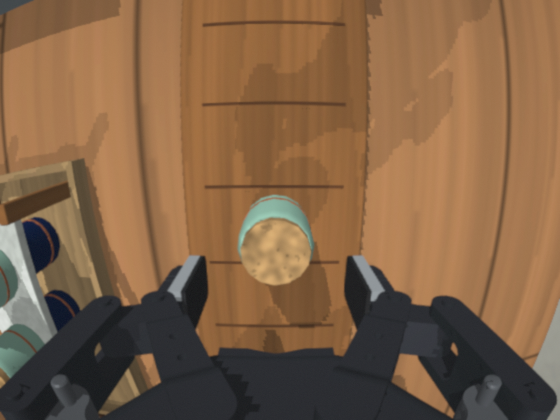

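Emit:
jog_arm:
  steps: [0.065, 0, 0, 0.02, 0, 0.065, 0, 0, 0.036, 0, 0.065, 0, 0, 0.046, 0, 0.065, 0, 0, 0.05, 0, 0.04, 0, 0, 0.05, 0, 0.03, 0, 0, 0.05, 0, 0.03, 0, 0, 0.05, 0, 0.03, 0, 0, 0.05, 0, 0.03, 0, 0, 0.05, 0, 0.03, 0, 0, 0.045, 0]

```text
clock: 52.1
position: [0.6421, -0.1069, 0.0215]
ee_rot: [0.719, 0.695, -0.0, -0.0]
ft_force: [0.3, 0.2, -1.7]
grip_width: 0.485
```

```bash
python3 - <<'E'
from h import *
go(.4506,-.245,.135,2.4)
E
```

```text
t 52.1 at [ 0.6421 -0.1069  0.0215] yaw -1.89 w 0.485 F [ 0.3  0.2 -1.7] tiltz [-9.e-04  2.e-04 -1.e+00]
  shift [-0.1443 -0.187  -0.1134] twist -0.0749
```

Emit:
jog_arm:
  steps: [0.03, 0, 0, -0.02, 0, 0.03, 0, 0, -0.05, 0, 0.03, 0, 0, -0.08, 0, 0.03, -0.011, -0.015, -0.105, -0.01, 0.03, -0.033, -0.043, -0.113, -0.03, 0.03, -0.06, -0.077, -0.113, -0.06, 0.03, -0.087, -0.113, -0.113, -0.075, 0.03, -0.113, -0.147, -0.113, -0.075, 0.03, -0.133, -0.173, -0.113, -0.075, 0.03, -0.142, -0.185, -0.113, -0.075]

```text
clock: 53.1
position: [0.4501, -0.2448, 0.1349]
ee_rot: [0.693, 0.72, 0.0, -0.0]
ft_force: [0.3, -0.1, -0.2]
grip_width: 0.481
```

Emit:
jog_arm:
  steps: [0.03, -0.002, -0.002, 0.0, 0, 0.03, -0.002, -0.002, 0.01, 0, 0.03, -0.002, -0.002, 0.024, 0, 0.03, -0.002, -0.002, 0.036, 0, 0.03, -0.002, -0.002, 0.047, 0, 0.03, -0.002, -0.002, 0.054, 0, 0.03, -0.002, -0.002, 0.058, 0, 0.03, -0.002, -0.002, 0.061, 0, 0.03, -0.002, -0.002, 0.063, 0, 0.03, -0.002, -0.002, 0.063, 0]

```text
clock: 54.1
position: [0.4511, -0.2449, 0.0718]
ee_rot: [0.692, 0.722, 0.0, 0.0]
ft_force: [-0.3, 0.4, -0.9]
grip_width: 0.479
```

```bash
python3 - <<'E'
from h import *
go(.4506,-.245,.068,2.4)
E
```

```text
t 54.1 at [ 0.4511 -0.2449  0.0718] yaw 2.40 w 0.479 F [-0.3  0.4 -0.9] tiltz [ 2.e-04  1.e-04 -1.e+00]
  shift [-0.     -0.0005  0.0038] twist 0.0001
```

Emit:
jog_arm:
  steps: [0.03, 0, 0, 0.001, 0, 0.03, 0, 0, 0.002, 0, 0.03, 0, 0, 0.003, 0, 0.03, 0, 0, 0.0036, 0, 0.05, 0, 0, 0.0036, 0, 0.06, 0, 0, 0.0036, 0, 0.06, 0, 0, 0.0036, 0, 0.06, 0, 0, 0.0, 0, 0.06, 0, 0, -0.02, 0, 0.06, 0, 0, -0.05, 0]

```text
clock: 55.1
position: [0.45, -0.2447, 0.1215]
ee_rot: [0.692, 0.722, -0.001, -0.001]
ft_force: [0.8, -0.5, 1.2]
grip_width: 0.701
```

```bash
python3 - <<'E'
from h import *
im,d,T,K=snap('side','B'); snap('scene','B')
cv2.imwrite("pics/B_z.png",cv2.resize(im[120:360,200:480,::-1],None,fx=2.5,fy=2.5,interpolation=cv2.INTER_CUBIC))
for n in ['side','scene']:
    im,d,T,K=load(n,'B');P=cloud(n,im,d,T,K)
    hsv=cv2.cvtColor(im,cv2.COLOR_RGB2HSV); H,S,V=[hsv[...,i].astype(int) for i in range(3)]
    red=((H<5)|(H>172))&(S>150)&(V>70)&(P[...,2]>.02)&(P[...,2]<.06)&(P[...,1]<-.25)
    q=P[red]; t=q[q[:,2]>.036]; print(n,"red",len(q),q.min(0).round(3),q.max(0).round(3),"top",len(t),t.mean(0).round(4))
    b=(P[...,2]>.008)&(P[...,2]<.018)&(P[...,1]<-.33)&(P[...,1]>-.5)&(P[...,0]>.28)&(P[...,0]<.8)&(V<120)
    q=P[b]; r=cv2.minAreaRect(q[:,:2].astype(np.float32)); l=cv2.fitLine(q[:,:2].astype(np.float32),cv2.DIST_HUBER,0,.01,.01).ravel(); print(" bar",len(q),r,l.round(4),np.degrees(np.arctan2(l[1],l[0])))
go(.53,-.3845,.15,-93.6)
E
```

```text
side red 143 [ 0.51  -0.352  0.02 ] [ 0.544 -0.332  0.044] top 81 [ 0.5274 -0.343   0.0409]
 bar 1162 ((0.5291457772254944, -0.3410544991493225), (0.030184371396899223, 0.4254346191883087), 86.79054260253906) [ 0.9992 -0.0407  0.4763 -0.3429] -2.3324077
scene red 158 [ 0.515 -0.35   0.021] [ 0.55  -0.331  0.043] top 98 [ 0.5342 -0.3402  0.0404]
 bar 1343 ((0.5318968296051025, -0.34029996395111084), (0.02729828841984272, 0.4237387478351593), 86.55152893066406) [ 0.9991 -0.0435  0.6044 -0.3452] -2.4917955
t 55.2 at [ 0.4527 -0.2461  0.1249] yaw 2.38 w 0.702 F [-0.1 -0.2 -0.4] tiltz [ 0.0046 -0.001  -1.    ]
  shift [-0.1416  0.0716 -0.0246] twist 1.6752
```

View pics/B_z.png

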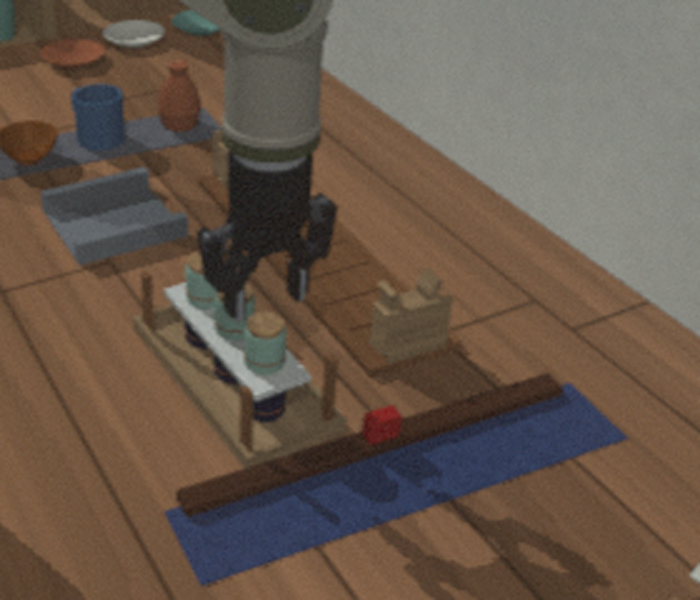

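View pics/B_scene.png

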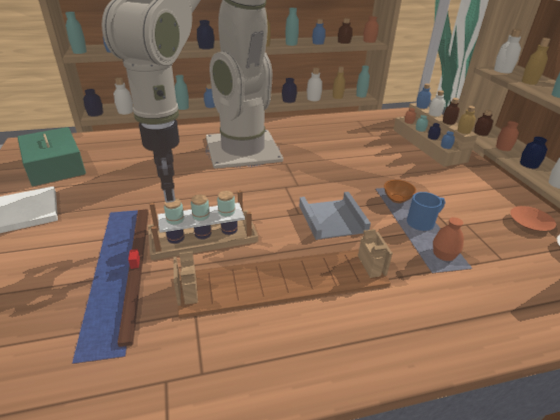

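Emit:
jog_arm:
  steps: [0.06, 0, 0, -0.02, 0, 0.06, 0, 0, -0.045, 0.03, 0.036, -0.005, 0.005, -0.065, 0.13, 0.036, -0.015, 0.012, -0.07, 0.27, 0.036, -0.03, 0.024, -0.07, 0.41, 0.036, -0.045, 0.036, -0.07, 0.55, 0.036, -0.06, 0.048, -0.07, 0.69, 0.036, -0.075, 0.058, -0.07, 0.83, 0.036, -0.088, 0.068, -0.07, 0.97, 0.036, -0.097, 0.075, -0.07, 1.11]

```text
clock: 56.2
position: [0.5305, -0.3394, 0.1911]
ee_rot: [0.969, 0.246, -0.0, -0.0]
ft_force: [0.9, 0.4, -0.1]
grip_width: 0.424
```

```bash
python3 - <<'E'
from h import *
go(.5304,-.341,.12,-93.3)
E
```

```text
t 56.2 at [ 0.5305 -0.3394  0.1911] yaw -61.52 w 0.424 F [ 0.9  0.4 -0.1] tiltz [-7.e-04 -2.e-04 -1.e+00]
  shift [-0.0007  0.0014  0.0711] twist 0.5546
```

Emit:
jog_arm:
  steps: [0.036, 0, 0, 0.01, 0.12, 0.036, 0, 0, 0.025, 0.26, 0.036, 0, 0.001, 0.04, 0.4, 0.036, 0, 0.001, 0.055, 0.5, 0.036, 0, 0.001, 0.065, 0.55, 0.036, 0, 0.001, 0.071, 0.555, 0.036, 0, 0.001, 0.071, 0.555, 0.036, 0, 0.001, 0.071, 0.555, 0.036, 0, 0.001, 0.071, 0.555, 0.036, 0, 0.001, 0.071, 0.555]

```text
clock: 57.2
position: [0.5307, -0.3397, 0.1213]
ee_rot: [1.0, -0.026, 0.0, 0.0]
ft_force: [0.3, 0.3, 0.1]
grip_width: 0.42
```

```bash
python3 - <<'E'
from h import *
n='wrist'
im,d,T,K=snap(n,'C'); P=cloud(n,im,d,T,K)
hsv=cv2.cvtColor(im,cv2.COLOR_RGB2HSV); H,S,V=[hsv[...,i].astype(int) for i in range(3)]
red=((H<5)|(H>172))&(S>150)&(V>70)&(P[...,2]>.035)&(P[...,2]<.048)
q=P[red];r=cv2.minAreaRect(q[:,:2].astype(np.float32));print(len(q),r,q[:,2].mean())
b=(P[...,2]>.008)&(P[...,2]<.018)&(abs(P[...,1]+.341)<.04)&(V<120)
q=P[b]; l=cv2.fitLine(q[:,:2].astype(np.float32),cv2.DIST_HUBER,0,.01,.01).ravel(); print(len(q),l,np.degrees(np.arctan2(l[1],l[0])))
go(.5304,-.341,.010,-93.3)
E
```

```text
1068 ((0.5297771692276001, -0.33830809593200684), (0.017446061596274376, 0.03336591273546219), 86.97731018066406) 0.04173918164028228
7106 [ 0.9982306  -0.05946176  0.54255587 -0.33943212] -3.4089184
t 57.2 at [ 0.5307 -0.3397  0.1212] yaw -92.97 w 0.424 F [ 0.4  0.8 -0.4] tiltz [ 8.e-04 -0.e+00 -1.e+00]
  shift [-0.0003  0.0013  0.1112] twist 0.0058
```

View pics/C_wrist.png

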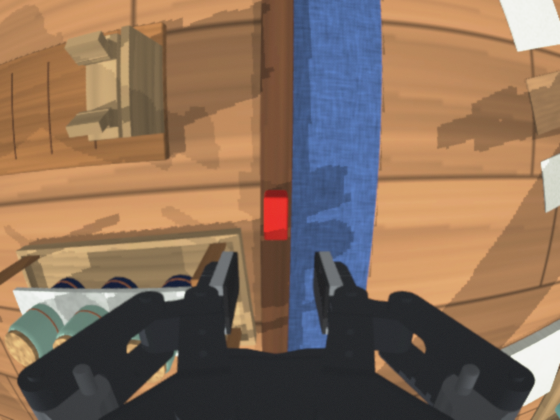

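Emit:
jog_arm:
  grip_force: 45
  steps: [0.036, -0.001, 0.0005, 0.02, 0.006, 0.036, -0.001, 0.0005, 0.045, 0.006, 0.036, -0.001, 0.0005, 0.068, 0.006, 0.036, -0.001, 0.0005, 0.086, 0.006, 0.036, -0.001, 0.0005, 0.099, 0.006, 0.036, -0.001, 0.0005, 0.107, 0.006, 0.036, -0.001, 0.0005, 0.11, 0.006, 0.036, -0.001, 0.0005, 0.11, 0.006, 0.01, -0.001, 0.0005, 0.11, 0.006, 0.01, -0.001, 0.0005, 0.11, 0.006]

```text
clock: 58.25
position: [0.5299, -0.3404, 0.0116]
ee_rot: [1.0, -0.029, 0.001, 0.0]
ft_force: [-0.4, -0.0, 4.1]
grip_width: 0.202
```

Emit:
jog_arm:
  steps: [0.005, 0, 0, 0, 0, 0.005, 0, 0, 0, 0, 0.005, 0, 0, 0, 0, 0.005, 0, 0, -0.005, 0, 0.005, 0, 0, -0.01, 0, 0.005, 0, 0, -0.02, 0, 0.005, 0, 0, -0.03, 0, 0.005, 0, 0, -0.04, 0, 0.005, 0, 0, -0.05, 0, 0.005, 0, 0, -0.05, 0]

```text
clock: 59.25
position: [0.5302, -0.3406, 0.0625]
ee_rot: [1.0, -0.029, 0.001, 0.0]
ft_force: [0.0, -0.4, -1.3]
grip_width: 0.202
```

```bash
python3 - <<'E'
from h import *
im,d,T,K=snap('side','D')
cv2.imwrite("pics/D_z.png",cv2.resize(im[120:360,200:480,::-1],None,fx=2.5,fy=2.5,interpolation=cv2.INTER_CUBIC))
go(.6428,-.0275,.2,-1.9)
E
```

```text
t 59.3 at [ 0.5299 -0.3402  0.0616] yaw -93.33 w 0.203 F [ 0.1 -0.6 -1.7] tiltz [ 1.2e-03 -4.0e-04 -1.0e+00]
  shift [ 0.0947 -0.3187 -0.1384] twist -1.5958
```

View pics/D_z.png

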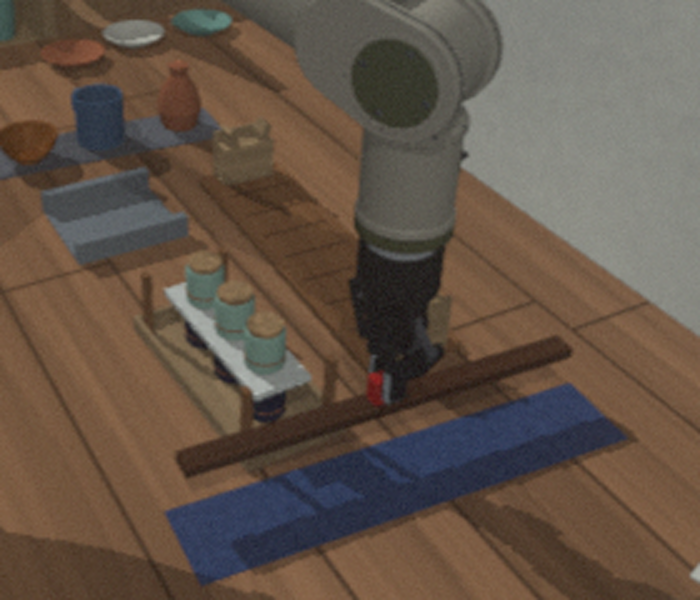

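Emit:
jog_arm:
  steps: [0.005, 0, 0, -0.03, 0, 0.005, 0, 0, -0.065, 0, 0.005, 0, 0, -0.1, 0, 0.005, 0, 0, -0.13, 0, 0.005, 0.003, -0.01, -0.15, -0.04, 0.005, 0.01, -0.035, -0.158, -0.13, 0.005, 0.018, -0.065, -0.158, -0.25, 0.005, 0.027, -0.095, -0.158, -0.38, 0.005, 0.037, -0.125, -0.158, -0.51, 0.005, 0.046, -0.155, -0.158, -0.64]

```text
clock: 60.3
position: [0.5849, -0.1853, 0.218]
ee_rot: [0.957, 0.291, -0.0, -0.001]
ft_force: [0.1, 0.5, -1.1]
grip_width: 0.198
```

```bash
python3 - <<'E'
from h import *
go(.6428,-.0275,.2,-1.9)
E
```

```text
t 60.3 at [ 0.5849 -0.1853  0.218 ] yaw -56.18 w 0.198 F [ 0.1  0.5 -1.1] tiltz [-9.e-04  8.e-04 -1.e+00]
  shift [ 0.136  -0.0989  0.0181] twist -0.9474
```

Emit:
jog_arm:
  steps: [0.005, 0.018, -0.013, 0, -0.12, 0.005, 0.038, -0.028, 0, -0.25, 0.005, 0.06, -0.044, 0, -0.38, 0.005, 0.08, -0.058, 0, -0.51, 0.005, 0.1, -0.072, 0, -0.64, 0.005, 0.116, -0.084, 0.0, -0.76, 0.005, 0.128, -0.093, 0.005, -0.86, 0.005, 0.134, -0.098, 0.012, -0.93, 0.005, 0.136, -0.099, 0.018, -0.947, 0.005, 0.136, -0.099, 0.018, -0.947]

```text
clock: 61.3
position: [0.643, -0.0297, 0.1994]
ee_rot: [0.722, 0.692, -0.001, -0.001]
ft_force: [1.0, -0.7, -1.1]
grip_width: 0.2
```

```bash
python3 - <<'E'
from h import *
go(.6428,-.0275,.12,-1.9)
E
```

```text
t 61.3 at [ 0.643  -0.0297  0.1994] yaw -2.37 w 0.200 F [ 1.  -0.7 -1.1] tiltz [-2.1e-03  2.0e-04 -1.0e+00]
  shift [ 0.0021 -0.0002  0.0794] twist -0.0082
```

Emit:
jog_arm:
  steps: [0.005, 0.002, 0, 0.01, -0.008, 0.005, 0.002, 0, 0.03, -0.008, 0.005, 0.002, 0, 0.05, -0.008, 0.005, 0.002, 0, 0.065, -0.008, 0.005, 0.002, 0, 0.072, -0.008, 0.005, 0.002, 0, 0.075, -0.008, 0.005, 0.002, 0, 0.075, -0.008, 0.005, 0.002, 0, 0.075, -0.008, 0.005, 0.002, 0, 0.075, -0.008, 0.005, 0.002, 0, 0.075, -0.008]

```text
clock: 62.3
position: [0.644, -0.0285, 0.1263]
ee_rot: [0.719, 0.695, 0.0, 0.0]
ft_force: [0.4, 0.6, -1.4]
grip_width: 0.201
```

```bash
python3 - <<'E'
from h import *
go(.6428,-.0275,.12,-1.9)
for n in ['side','scene','wrist']:
    im,d,T,K=snap(n,'E'); P=cloud(n,im,d,T,K); hsv=cv2.cvtColor(im,cv2.COLOR_RGB2HSV); H,S,V=[hsv[...,i].astype(int) for i in range(3)]
    b=(P[...,2]>.122)&(P[...,2]<.136)&(abs(P[...,0]-.643)<.06)&(abs(P[...,1]+.027)<.25)&(V<130)&(S>90)
    b=cv2.morphologyEx(b.astype(np.uint8),cv2.MORPH_OPEN,np.ones((2,2)))>0
    q=P[b]; l=cv2.fitLine(q[:,:2].astype(np.float32),cv2.DIST_HUBER,0,.01,.01).ravel()
    t=q[abs(q[:,2]-np.median(q[:,2]))<.004]
    print(n,"bar",len(q),"y %.4f %.4f"%(t[:,1].min(),t[:,1].max()),"med z %.4f"%np.median(q[:,2]),"line at y-.2242/.1756: x",[round(float(l[2]+(y-l[3])*l[0]/l[1]),4) for y in(-.2242,.1756)],
      "z slope",np.polyfit(t[:,1],t[:,2],1).round(4))
    br=(P[...,2]>.085)&(P[...,2]<.1)&(abs(P[...,0]-.643)<.06)
    for lo,hi in((-.27,-.18),(.13,.23)):
        q=P[br&(P[...,1]>lo)&(P[...,1]<hi)]
        if len(q)>10:print("  bracket",len(q),q.min(0).round(4),q.max(0).round(4),np.round(cv2.minAreaRect(q[:,:2].astype(np.float32))[0],4))
im=load('scene','E')[0];cv2.imwrite("pics/E_z.png",cv2.resize(im[180:320,150:420,::-1],None,fx=2.9,fy=2.9,interpolation=cv2.INTER_CUBIC))
E
```

```text
t 62.3 at [ 0.644  -0.0285  0.1263] yaw -1.95 w 0.201 F [ 0.4  0.6 -1.4] tiltz [ 8.e-04  2.e-04 -1.e+00]
  shift [ 0.0009 -0.0012  0.0063] twist -0.0008
side bar 692 y -0.2413 0.1740 med z 0.1277 line at y-.2242/.1756: x [0.6325, 0.6432] z slope [1.000e-04 1.278e-01]
  bracket 74 [ 0.6027 -0.2411  0.085 ] [ 0.6693 -0.2115  0.0962] [ 0.6362 -0.2263]
  bracket 17 [0.6159 0.1605 0.0854] [0.6223 0.1849 0.0976] [0.619  0.1728]
scene bar 1963 y -0.2395 0.1813 med z 0.1269 line at y-.2242/.1756: x [0.6439, 0.6598] z slope [-0.0008  0.1269]
  bracket 74 [ 0.6159 -0.2402  0.0851] [ 0.6716 -0.2143  0.0953] [ 0.6442 -0.2298]
  bracket 55 [0.6737 0.159  0.0855] [0.6845 0.1848 0.0937] [0.6792 0.1719]
wrist bar 14549 y -0.0856 0.1013 med z 0.1285 line at y-.2242/.1756: x [0.6374, 0.6511] z slope [-0.0007  0.1285]
```

View pics/E_z.png

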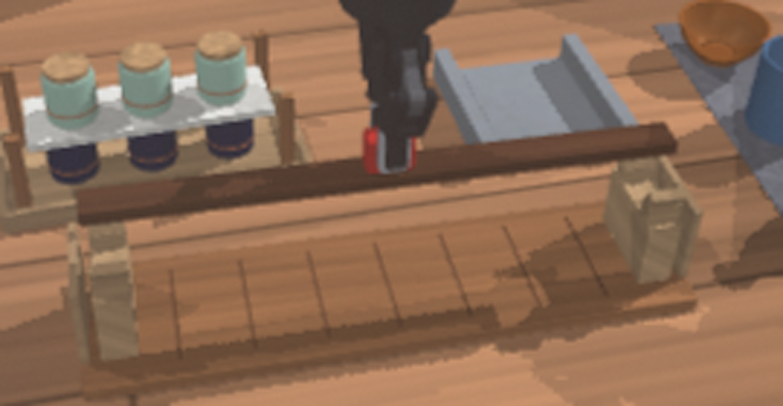

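View pics/E_wrist.png

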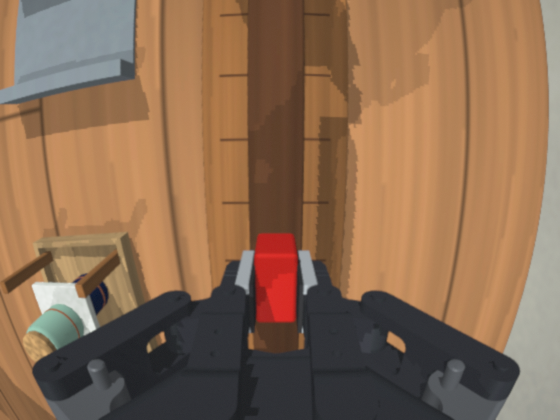

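```bash
python3 - <<'E'
from h import *
for t,z0 in (('a',.080),('E',.127)):
  for n in ['side','scene']:
    im,d,T,K=load(n,t); P=cloud(n,im,d,T,K); hsv=cv2.cvtColor(im,cv2.COLOR_RGB2HSV); H,S,V=[hsv[...,i].astype(int) for i in range(3)]
    b=(abs(P[...,2]-z0)<.007)&(abs(P[...,0]-.643)<.06)&(abs(P[...,1]+.027)<.25)&(V<130)&(S>90)
    c=cv2.connectedComponentsWithStats(b.astype(np.uint8)); 
    ys=np.concatenate([P[c[1]==i][:,1] for i in range(1,c[0]) if c[2][i,4]>60])
    q=P[b]; t_=q[abs(q[:,2]-z0)<.003]; l=cv2.fitLine(t_[:,:2].astype(np.float32),cv2.DIST_HUBER,0,.01,.01).ravel()
    print(t,n,"y %.4f %.4f"%(ys.min(),ys.max()),"x@ends",[round(float(l[2]+(y-l[3])*l[0]/l[1]),4) for y in(-.2242,.1756)])
    red=((H<5)|(H>172))&(S>150)&(V>70)&(P[...,2]>z0+.003)&(P[...,2]<z0+.032)&(abs(P[...,0]-.643)<.03)
    q=P[red]; print("   red",len(q),np.percentile(q,[2,98],axis=0).round(4).tolist())
E
```

```text
a side y -0.2568 0.2044 x@ends [0.6349, 0.6463]
   red 94 [[0.6312, -0.0451, 0.084], [0.6477, -0.0123, 0.1092]]
a scene y -0.2389 0.1849 x@ends [0.6398, 0.6515]
   red 230 [[0.6362, -0.0448, 0.0843], [0.6546, -0.0136, 0.1083]]
E side y -0.2429 0.1838 x@ends [0.6332, 0.6459]
   red 56 [[0.6337, -0.0487, 0.1308], [0.6505, -0.0272, 0.1575]]
E scene y -0.2417 0.1813 x@ends [0.6403, 0.6544]
   red 57 [[0.6387, -0.0472, 0.1309], [0.6548, -0.0159, 0.1562]]
```

Emit:
jog_arm:
  steps: [0.005, 0.0027, -0.0005, 0.0, 0, 0.005, 0.0027, -0.0005, 0.004, 0, 0.005, 0.0027, -0.0005, 0.01, 0, 0.005, 0.0027, -0.0005, 0.016, 0, 0.005, 0.0027, -0.0005, 0.022, 0, 0.005, 0.0027, -0.0005, 0.028, 0, 0.005, 0.0027, -0.0005, 0.033, 0, 0.005, 0.0027, -0.0005, 0.037, 0, 0.005, 0.0027, -0.0005, 0.04, 0, 0.005, 0.0027, -0.0005, 0.042, 0]

```text
clock: 63.45
position: [0.6433, -0.0258, 0.0835]
ee_rot: [0.719, 0.695, -0.0, -0.0]
ft_force: [0.3, 0.9, -1.6]
grip_width: 0.199
```

```bash
python3 - <<'E'
from h import *
go(.6435,-.0258,.0785,-1.9)
im=snap('scene','F')[0];a=cv2.resize(im[210:320,160:410,::-1],None,fx=3,fy=3,interpolation=cv2.INTER_CUBIC)
im=snap('side','F')[0];b=cv2.resize(im[150:280,270:400,::-1],None,fx=2.5,fy=2.5,interpolation=cv2.INTER_CUBIC)
cv2.imwrite("pics/F_a.png",a);cv2.imwrite("pics/F_b.png",b)
E
```

```text
t 63.5 at [ 0.6433 -0.0258  0.0835] yaw -1.95 w 0.199 F [ 0.3  0.9 -1.6] tiltz [-1.e-04  1.e-04 -1.e+00]
  shift [-0.      0.0002  0.005 ] twist -0.0008
```

View pics/F_a.png

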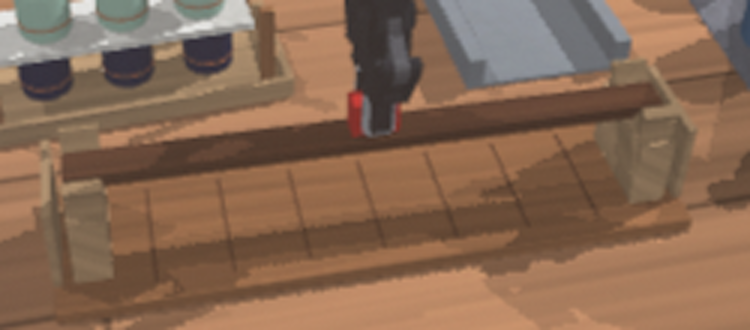

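View pics/F_b.png

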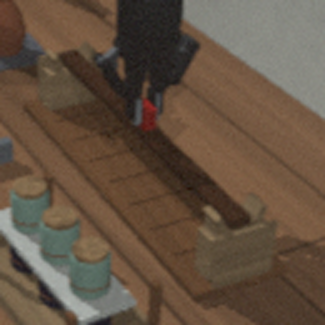

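The bar is in both slots, about 5 mm above the seats. I'll lower it slowly.

Emit:
jog_arm:
  steps: [0.005, 0, 0, 0.001, 0, 0.005, 0, 0, 0.002, 0, 0.005, 0, 0, 0.003, 0, 0.005, 0, 0, 0.0035, 0, 0.005, 0, 0, 0.004, 0, 0.005, 0, 0, 0.0045, 0, 0.005, 0, 0, 0.005, 0, 0.005, 0, 0, 0.0055, 0, 0.005, 0, 0, 0.0055, 0, 0.005, 0, 0, 0.0055, 0]

```text
clock: 64.55
position: [0.6434, -0.0258, 0.0783]
ee_rot: [0.719, 0.695, 0.0, -0.0]
ft_force: [-0.8, -0.7, -0.7]
grip_width: 0.204
```

```bash
python3 - <<'E'
from h import *
go(.6435,-.0258,.0785,-1.9)
n='scene';im,d,T,K=snap(n,'G'); P=cloud(n,im,d,T,K); V=im.max(2)
b=(abs(P[...,2]-.082)<.01)&(abs(P[...,0]-.643)<.03)&(abs(P[...,1]+.027)<.2)&(V<130); q=P[b]; print(len(q),np.median(q[:,2]),[np.median(q[(q[:,1]>a)&(q[:,1]<c)][:,2]).round(4) for a,c in((-.2,-.1),(-.1,0),(0.02,.1),(.1,.17))])
E
```

```text
t 64.5 at [ 0.6434 -0.0258  0.0783] yaw -1.95 w 0.204 F [-0.8 -0.7 -0.7] tiltz [ 1.e-04  1.e-04 -1.e+00]
  shift [-0.      0.0001 -0.0002] twist -0.0008
2028 0.0791786590684298 [np.float64(0.0793), np.float64(0.0792), np.float64(0.0791), np.float64(0.0789)]
```

Emit:
jog_arm:
  steps: [0.005, 0, 0, 0.0003, 0, 0.005, 0, 0, 0.0006, 0, 0.03, 0, 0, 0.0006, 0, 0.04, 0, 0, 0.0006, 0, 0.04, 0, 0, 0.0006, 0, 0.04, 0, 0, 0.0006, 0, 0.04, 0, 0, -0.005, 0, 0.04, 0, 0, -0.025, 0, 0.04, 0, 0, -0.055, 0, 0.04, 0, 0, -0.09, 0]

```text
clock: 65.6
position: [0.6428, -0.0258, 0.169]
ee_rot: [0.719, 0.695, -0.001, -0.0]
ft_force: [1.1, 0.6, 0.1]
grip_width: 0.471
```

Emit:
jog_arm:
  steps: [0.04, 0, -0.01, -0.02, 0, 0.04, 0, -0.03, -0.045, 0, 0.04, 0, -0.05, -0.07, 0, 0.04, 0, -0.07, -0.09, 0, 0.04, 0, -0.08, -0.1, 0, 0.04, 0, -0.08, -0.1, 0, 0.04, 0, -0.08, -0.1, 0, 0.04, 0, -0.08, -0.1, 0, 0.04, 0, -0.08, -0.1, 0, 0.04, 0, -0.08, -0.1, 0]

```text
clock: 66.6
position: [0.5634, -0.0232, 0.2677]
ee_rot: [0.719, 0.695, -0.001, -0.0]
ft_force: [0.4, -0.4, -0.4]
grip_width: 0.468
```

```bash
python3 - <<'E'
from h import *
go(.6435,-.0258,.0785,-1.9)
for n in ['scene','side','wrist']: snap(n,'H')
for n in ['scene','side']:
    im,d,T,K=load(n,'H'); P=cloud(n,im,d,T,K); V=im.max(2)
    b=(abs(P[...,2]-.082)<.01)&(abs(P[...,0]-.643)<.03)&(abs(P[...,1]+.027)<.2)&(V<130); q=P[b]; print(n,len(q),[np.median(q[(q[:,1]>a)&(q[:,1]<c)][:,2]).round(4) for a,c in((-.2,-.1),(-.1,0),(0.02,.1),(.1,.17))])
    lids(n,im,d,T,K,zl=.114,xr=(.4,.5),yr=(-.3,-.05))
im=load('side','H')[0]
cv2.imwrite("pics/H_z.png",cv2.resize(im[120:360,180:460,::-1],None,fx=2.5,fy=2.5,interpolation=cv2.INTER_CUBIC))
E
```

```text
t 66.6 at [ 0.5634 -0.0232  0.2677] yaw -1.97 w 0.468 F [ 0.4 -0.4 -0.4] tiltz [-9.e-04 -8.e-04 -1.e+00]
  shift [0.0004 0.0803 0.1891] twist -0.0012
scene 2020 [np.float64(0.0787), np.float64(0.0787), np.float64(0.0786), np.float64(0.0785)]
lid scene [ 0.4509 -0.1208] r 0.0206 n 120
lid scene [ 0.4547 -0.1829] r 0.0209 n 124
lid scene [ 0.456  -0.2415] r 0.0205 n 130
side 758 [np.float64(0.0794), np.float64(0.0792), np.float64(0.079), np.float64(0.0787)]
lid side [ 0.441  -0.1213] r 0.0206 n 96
lid side [ 0.4457 -0.185 ] r 0.0205 n 111
lid side [ 0.4487 -0.2452] r 0.0198 n 122
```

View pics/H_z.png

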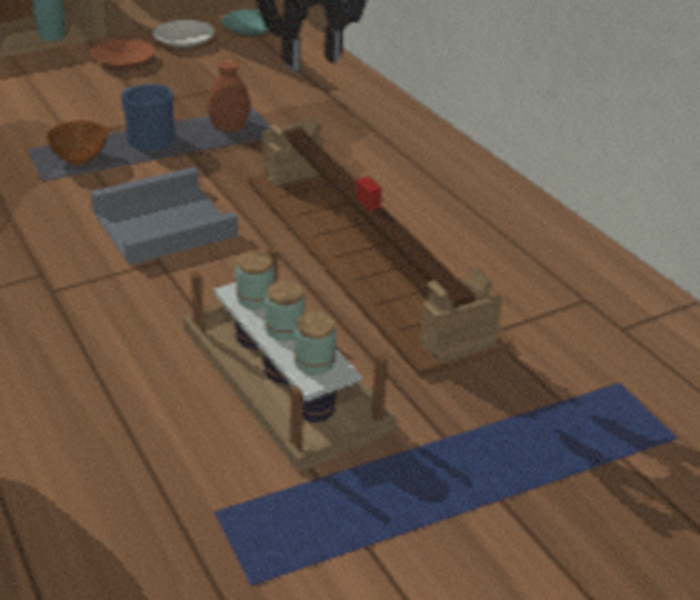

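View pics/H_scene.png

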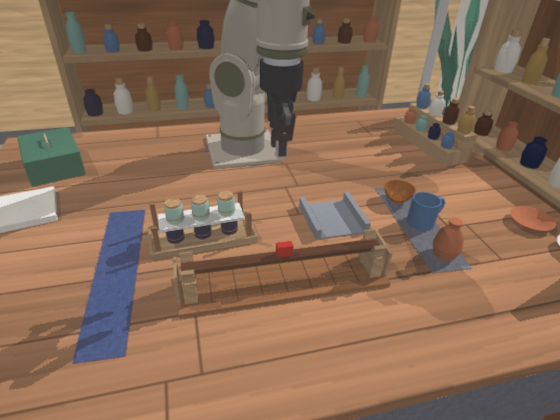

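View pics/H_wrist.png

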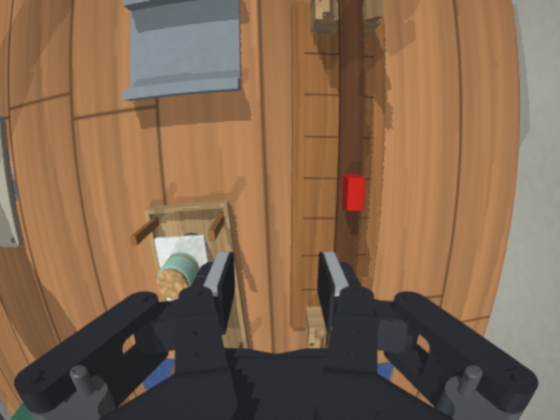

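```bash
python3 -c "
from workcell import manip
print(manip.hand_in())"
```

```text
the job is handed in; nothing more can be done
None
```

The jar rack is packed as asked, and I handed the job in at about 67 s of the 210 s. `hand_in` gives no verdict.

**What I did:**
1. I lifted the bar by its red grip out of the brackets and laid it on the blue mat.
2. I stood the three dark blue jars on the tray floor, about 66 mm apart.
3. I laid the white board flat on their lids, lengthwise between the posts.
4. I stood the three pale green jars on the board.
5. I laid the bar back in both brackets, grip upwards.

**Last checks (scene and side cameras, before handing in):**
- **Bar:** it lies level in both slots, with its top at about 79 mm, the same reading as at the start.
- **Pale jars:** all three stand upright on the board, lids at the expected 114 mm.
- **Board and dark jars:** the board measured flat when laid and looks the same in the final pictures. The dark jars under it are standing.
- **Mug, vase and bowl:** they look unmoved in the pictures; I did not measure them. The arm was clear of everything.

**What went wrong or disagreed:**
- **First grasp missed:** my first try at the bar's grip closed just above it and touched nothing. The cameras showed the fingertips about 26 mm higher, relative to the tool reading, than the description says. I used the camera value from then on.
- **Bar knocked:** while I handled the jars, the bar was knocked about 43 mm towards the tray, partly off the mat. I found it again and picked it up from there.
- **Camera disagreement:** the cameras differed from each other by 3 to 5 mm in the plane. I averaged them, and corrected the bar's final position by comparing it with the starting pictures.

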